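Gauge the packs and reset the charging dock's tripped cutout

ROBOT

A 7-joint arm with a two-finger parallel gripper is mounted at the origin on the work surface. World frame = base frame: x ahead of the robot, y to its left, z up, the work surface at z = 0. Lengths are in m, angles in rad, forces in N, time in s.
With the tool pointing down it reaches from about 0.4 to 0.875 m from the base axis. Payload 19.3 kg.
Tool frame: the origin (TCP) lies at the very end of the fingers, on their centre line; the grasp point (between the pads) lies 19 mm behind it; z points along the fingers, y is the direction in which the jaws open and shut (so a half turn about z gives the same grasp; the last joint's range is limited). The gripper opens to 85 mm and grips with 20 to 120 N. Pads are 22 mm wide; open, the fingers measure 114 mm over their backs; the gripper's body (76 mm by 85 mm) begins 54 mm behind the grasp point. The pads swing forward as they close: fully open they stand 13 mm farther back than shut.
Start: joints at [1.062, 0.521, -0.036, 1.599, 0.021, 1.021, -0.113], TCP at [0.266, -0.566, 0.2] pointing down, gripper open.
Joint ranges: [-2.91, 2.91], [-0.3, 2.13], [-1.5, 1.42], [0.17, 2.43], [-1.26, 4.41], [0.16, 1.93], [-2.52, 2.52]. Speed limits (rad/s): [1.89, 1.89, 2.39, 2.39, 3.01, 3.01, 3.01].

INTERFACE

Orientations are given as a unit quaternion [w, x, y, z].
In Python, from workcell import robot gives the robot as it stands.
- The arm moves only by the tool move_arm, never from a script. Its argument "moves" is a list of rows, each a list of 6 numbers: the shift along the tool's x, y, z in units of 0.5 m (1.0 is 0.5 m), then the turn, a rotation vector about the tool's x, y, z in units of 180 degrees (1.0 is 180 degrees). A call has 1 to 8 rows; each row is the pose to reach, as a shift and turn from the pose measured when the call began, along the tool's axes at that moment, turning the shorter way round; what a row does not reach only later rows make up. A row lasts 1/8 s, in which the tool goes at most 62.5 mm and 10.7 degrees, less where a joint would pass 70% of its speed; a pose out of reach is approached as far as the arm can. A call with a number of a shift or a turn outside -1 to 1 is refused whole. A call with a gripper value outside its range is refused whole. "fingers" is the closure, from -1 (fully open) to 1 (shut), set as the call begins (left out, the last holds). The fingers move at their own pace and stop on an object; "grip_force" is the grip in N (left out, the last holds). Time passes only in rows, so rows that repeat a pose let the fingers close. It gives the time, the measured TCP pose, the force and the opening at its end, in the units of the state.
- robot.observe(): the state, without advancing time (a new reading comes with each control period).
- robot.grab_frame(name): name is "scene" or "top"; returns a dict with "img" (420x560x3 uint8, red, green, blue), "fx", "fy", "cx", "cy" (pixels), "R" (3x3) and "t" (3): a world point X has camera coordinates R X + t. Camera axes: x right, y down, z forward; pixel columns grow to the right and rows downward; lengths in m; the calibration is good to about 2 mm. A picture is of the moment at which its call begins. There is no depth.
- robot.sign_off(): hands the job in, once; it reports no verdict.
The state is a dict: "clock": time; "joints": joint angles; "qvel": joint speeds; "effort": joint torques, N m; "eef_pos": TCP position; "eef_rot": TCP orientation; "ft_force": force on the tool from outside, world axes, zero at the start; "ft_torque": the same for the moment, N m; "width": finger opening in m.
Only numpy, scipy, OpenCV 4.12 (cv2) and the standard library are available. Lean on these libraries where they do the work, as an engineer would, in place of code of your own. Each camera call takes 0.05 s, during which the arm holds its last target.

TASK

Swollen battery packs have tripped the charging dock's cutout. First push the tripped lever fully off; then, with it still off, sort the packs with the dock's mouth as the gauge: slide each pack that fits, lying flat, endwise and fully into the dock, and put each one that will not go in into the steel quarantine tray. Only when all the packs are sorted throw the lever fully on, leaving the spool, the jar and the screwdriver where they are.

Things in the scene. Friction and masses are not known exactly. Their poses are not given: they have to be found in the camera images.
- pack_a: black battery pack with a pale label on top, 80 mm long (x), 44 mm high (z), about 250 g; origin at the block's centre, 22 mm above what it lies on. Sound: flat sides, 48 mm wide (y). Swollen: a blister 40 mm long, 34 mm high in the middle of both long sides, 58 mm over them, ends still 48 mm. Which are swollen is not told; absent in some starts
- pack_b: black battery pack with a pale label on top, 80 mm long (x), 44 mm high (z), about 250 g; origin at the block's centre, 22 mm above what it lies on. Sound: flat sides, 48 mm wide (y). Swollen: a blister 40 mm long, 34 mm high in the middle of both long sides, 58 mm over them, ends still 48 mm. Which are swollen is not told; absent in some starts
- pack_c: black battery pack with a pale label on top, 80 mm long (x), 44 mm high (z), about 250 g; origin at the block's centre, 22 mm above what it lies on. Sound: flat sides, 48 mm wide (y). Swollen: a blister 40 mm long, 34 mm high in the middle of both long sides, 58 mm over them, ends still 48 mm. Which are swollen is not told; absent in some starts
- pack_d: black battery pack with a pale label on top, 80 mm long (x), 44 mm high (z), about 250 g; origin at the block's centre, 22 mm above what it lies on. Sound: flat sides, 48 mm wide (y). Swollen: a blister 40 mm long, 34 mm high in the middle of both long sides, 58 mm over them, ends still 48 mm. Which are swollen is not told; absent in some starts
- pack_e: black battery pack with a pale label on top, 80 mm long (x), 44 mm high (z), about 250 g; origin at the block's centre, 22 mm above what it lies on. Sound: flat sides, 48 mm wide (y). Swollen: a blister 40 mm long, 34 mm high in the middle of both long sides, 58 mm over them, ends still 48 mm. Which are swollen is not told; absent in some starts
- dock_mouth (a point): charging dock, fixed; its mouth is the gauge. Point: middle of the mouth on the floor, 6 mm above the table; x leads into the dock, y across, z up. Level channel 52 mm wide between jaws and side walls 16 mm thick, rising 50 mm above the floor. A sound pack pushed endwise slides in with under 15 N; a swollen one stops dead, its end about 17 mm inside, its centre about 23 mm before the mouth.
- dock_bed (a point): middle of the open entry bed, 66 mm before the mouth on the same floor and in line with it: lay a pack here to push it in. Low curbs, 66 mm apart, 8 mm high above the floor, 8 mm thick, run 10 to 125 mm before the mouth; the last 8 mm narrow from 66 to 52 mm at 45 degrees
- dock: the same dock as a whole; origin at the mouth, on the table, 6 mm under dock_mouth, same axes. The channel runs 268 mm in to an end stop and takes three packs in a row; each newly pushed one shoves the others along. From 35 mm inside the mouth two roof strips (50 mm above the floor, 4 mm thick) leave only a 36 mm slot open above; nearer the mouth it is open above
- tray: quarantine tray, fixed, shallow bare steel: 230 mm (x) by 130 mm (y) outside, rim 16 mm high, walls and floor 4 to 5 mm thick, origin under its centre; takes two packs end to end along its x
- lever (a joint): cutout lever angle (rad): 0 = fully off (leaning to the -x side of its box, nearest the robot), 1.2 = fully on (leaning to the +x side, where the small white lens is), upright at 0.6; hard stops at both ends; tripped it rests near the middle. Stays where left; resists with 0.22 N m (3 N at the grip)
- lever_pivot (a point): lever's hinge axis, 58 mm above the table and 3 mm above the flat top of the fixed grey cutout box (150 mm along x, 90 mm along y, 55 mm high); the axis is this point's y, the lever swings towards x as it goes on
- lever_grip (a point): centre of the lever's crossbar grip (18 mm thick, 44 mm long along the hinge axis), 70 mm from the hinge axis on a stem 10 mm thick and 22 mm wide; moves with the lever
- spool: bystander: metal solder spool standing on end, 64 mm across, 50 mm high, origin under its centre
- flux_jar: bystander: small lidded jar, 56 mm across, 60 mm high, origin under its centre
- driver: bystander: screwdriver lying on the table, handle towards its -x, origin under its middle
Mind the look-alikes: they are no part of the job. What is shaped like the pack_d but purple is not meant.

How it is judged:
By the outcome, as a careful person would: the job done as asked, in the order asked, and still so for the second after the job is handed in, with the robot touching nothing.
Of pack_a, pack_c, pack_e only 2 to 3 are there at a start; the rules pass over those that are not, and their reading is None.
Of pack_b, pack_d only 1 to 2 are there at a start; the rules pass over those that are not, and their reading is None.
At some moment in a run one of pack_a, pack_b, pack_c, pack_d, pack_e may be knocked a few centimetres aside while the robot is not near it.
Once in a run the grip may slacken for a moment while it holds something.
It also fails if it takes over 210 s, if anything falls off the work surface, if the arm or the gripper's body presses on something with over 40 N, if the wrist force passes 120 N, or if a joint passes its speed limit or range.

## Working session

There is one attempt and no reset: what is moved stays moved. The work goes in short steps, Python scripts to look and compute and a tool call to move; the robot and the scene stay as the last step left them, time stands still between calls to the robot, and variables do not carry over. Pictures are saved under pics/ and viewed, and the job is handed in when it is done.

Besides the shell and the picture viewer there is one more tool, called after ">>>" in YAML: its name, and indented under it one key for each argument. move_arm: Moves the arm, as the interface text tells. Shifts and turns lie within -1 to 1; 1 stands for 0.5 m of shift or 180 degrees of turn. Its arguments: {"type":"object","properties":{"moves":{"type":"array"},"fingers":{"type":"number"},"grip_force":{"type":"number"}},"required":["moves"]}

```bash
mkdir -p pics; ls
python3 - <<'E'
from workcell import robot
import cv2
for n in ("scene","top"):
    f=robot.grab_frame(n); cv2.imwrite(f"pics/{n}0.png",f["img"][:,:,::-1])
    print(n,f["fx"],f["fy"],f["cx"],f["cy"],f["R"],f["t"])
print(robot.observe())
E
```

```text
pics
scene 542.7995344834625 542.7995344834625 282.3799214285287 208.16536325139592 [[-0.44593446  0.89504599  0.00592772]
 [ 0.57104524  0.28959638 -0.76814144]
 [-0.68923856 -0.33915574 -0.64025276]] [ 0.16496104 -0.24967782  1.87105021]
top 412.9221984090286 412.9221984090286 284.3144062882016 207.01831143541222 [[-0.00258532 -0.99999104 -0.00335058]
 [-0.99211296  0.00298483 -0.12531145]
 [ 0.12532033  0.00300018 -0.99211179]] [0.06565766 0.53769612 1.12498194]
{'clock': 0.1, 'joints': array([ 1.06176664,  0.52194646, -0.03630352,  1.59991921,  0.02123074,
        1.02108682, -0.11281796]), 'qvel': array([ 0.00041799, -0.00200947, -0.00026266, -0.00312427,  0.00063154,
       -0.00061004, -0.00034234]), 'effort': array([ 4.98964000e-03, -9.28481770e+01,  1.98450431e+00, -3.70527184e+01,
        1.81495043e-02,  5.31596321e-03, -1.14343586e-04]), 'eef_pos': array([ 0.26536571, -0.56552409,  0.19939991]), 'eef_rot': array([-4.61412278e-04,  9.76028584e-01,  2.17641830e-01, -1.56522603e-04]), 'ft_force': array([-0.56208797,  0.33205166,  0.8636042 ]), 'ft_torque': array([ 0.00108915,  0.00556217, -0.03449203]), 'width': 0.08514462374868412}
```

View pics/scene0.png

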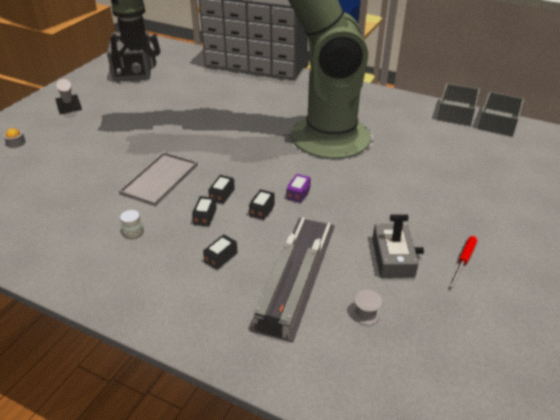

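View pics/top0.png

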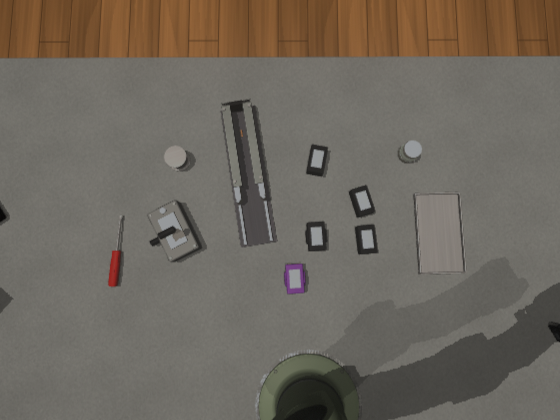

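The scene shows four black packs: top view (317,160), (362,201), (366,239) and (316,236). A purple look-alike is at (295,278). The dock's bed end is at about (256,240) and it leads up-image to about (237,105). The tray is at (440,233), the cutout box at (174,231), the spool at (176,157), the jar at (410,152) and the driver at (116,255).

```bash
cat > h.py <<'E'
import numpy as np, cv2
from workcell import robot
def frame(n): return robot.grab_frame(n)
def ray(f,u,v,z):
    d=np.array([(u-f["cx"])/f["fx"],(v-f["cy"])/f["fy"],1.]); R=np.array(f["R"]);t=np.array(f["t"])
    c=-R.T@t; w=R.T@d; s=(z-c[2])/w[2]; return c+s*w
def proj(f,X):
    p=np.array(f["R"])@np.array(X)+np.array(f["t"]); return np.array([f["fx"]*p[0]/p[2]+f["cx"],f["fy"]*p[1]/p[2]+f["cy"]])
def crop(f,x0,y0,x1,y1,k,name):
    im=f["img"][y0:y1,x0:x1,::-1]; cv2.imwrite("pics/"+name,cv2.resize(im,None,fx=k,fy=k,interpolation=cv2.INTER_CUBIC))
E
python3 - <<'E'
from h import *
f=frame("top"); crop(f,280,130,400,270,4.2,"t_packs.png"); crop(f,140,90,290,270,3.3,"t_dock.png")
g=frame("scene"); crop(g,180,150,330,280,5,"s_packs.png"); crop(g,240,190,480,350,3.3,"s_dock.png")
E
```

```text
(no output)
```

View pics/t_packs.png

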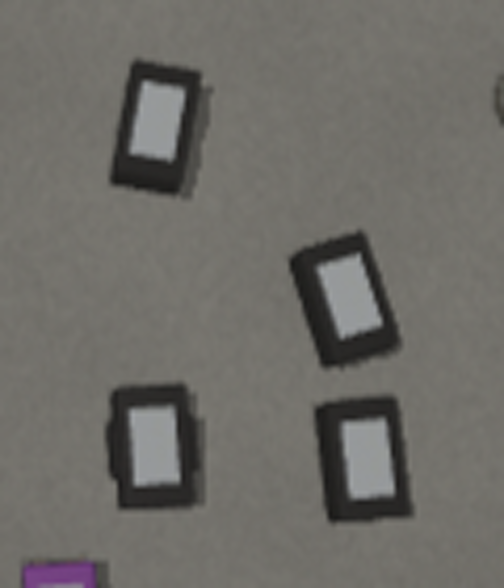

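View pics/t_dock.png

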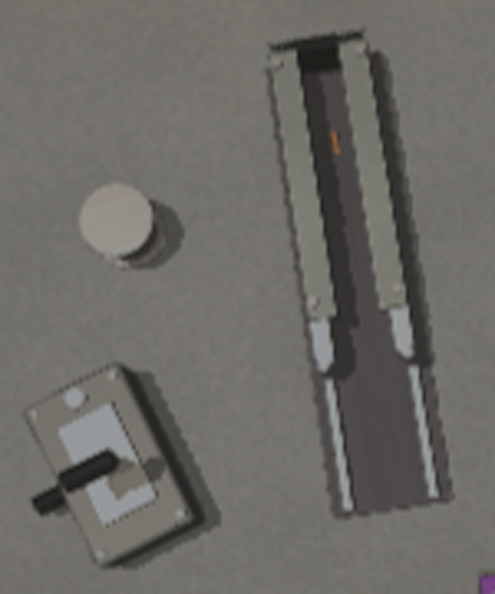

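View pics/s_packs.png

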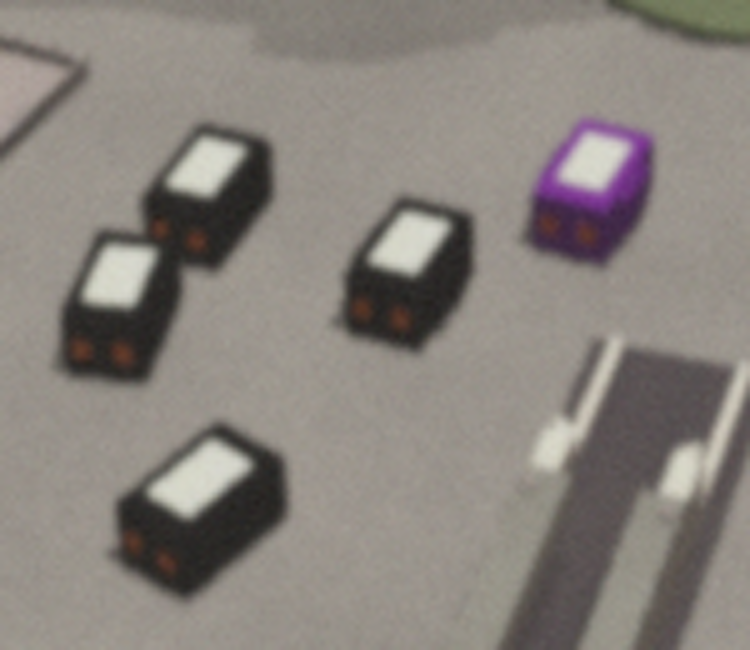

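View pics/s_dock.png

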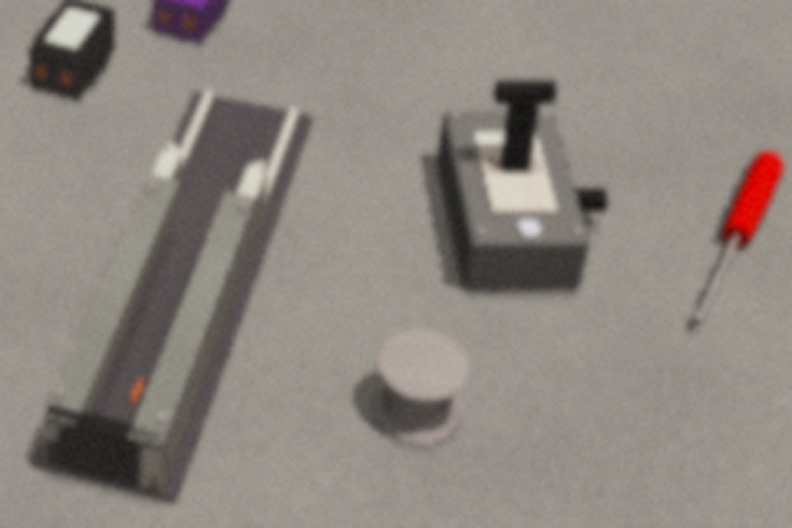

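```bash
cat >> h.py <<'E'
def packs(f,z=0.044,box=(200,90,420,300)):
    im=f["img"]; hsv=cv2.cvtColor(im,cv2.COLOR_RGB2HSV)
    x0,y0,x1,y1=box
    dark=((hsv[...,2]<65)).astype(np.uint8)
    out=[]
    k=4
    big=cv2.resize(im,None,fx=k,fy=k,interpolation=cv2.INTER_CUBIC); g=cv2.cvtColor(big,cv2.COLOR_RGB2GRAY)
    m=(g>135).astype(np.uint8); cs,_=cv2.findContours(m,cv2.RETR_EXTERNAL,cv2.CHAIN_APPROX_NONE)
    for c in cs:
        a=cv2.contourArea(c)/k/k
        (u,v),_,_=cv2.minAreaRect(c); u=(u+.5)/k-.5; v=(v+.5)/k-.5
        if not(x0<u<x1 and y0<v<y1) or a<60 or a>400: continue
        P=np.array([ray(f,(p[0]+.5)/k-.5,(p[1]+.5)/k-.5,z)[:2] for p in c[:,0,:]])
        (cx,cy),(w,h),ang=cv2.minAreaRect((P*1000).astype(np.float32))
        if w<h: w,h=h,w; ang+=90
        ang=(ang+90)%180-90
        out.append((round(u),round(v),round(cx),round(cy),round(w),round(h),round(ang,1)))
    return out
E
python3 - <<'E'
from h import *
f=frame("top")
for p in packs(f): print(p)
# dock features in top crop scale 3.3 offset(140,90)
def T(x,y,z): return np.round(ray(f,140+x/3.3,90+y/3.3,z)*1000,1)
print("roof BL corners", T(308,320,.06),T(332,315,.06),T(382,310,.06),T(406,305,.06))
print("roof far", T(268,52,.06),T(366,36,.06))
print("bed end", T(336,518,.006),T(452,498,.006))
print("jaw outer", T(308,320,.056),T(411,305,.056))
print("jaw bottoms", T(320,373,.056),T(412,357,.056))
print("curbs", T(348,508,.014),T(433,495,.014),T(330,380,.014),T(416,368,.014))
print("box", T(25,412,.055),T(118,360,.055),T(192,515,.055),T(105,566,.055))
print("plate", T(58,432,.055),T(108,403,.055),T(157,498,.055),T(107,524,.055),"lens",T(75,398,.055))
print("crossbar", T(35,503,.128),T(112,460,.128))
f2=f
def U(u,v,z): return np.round(ray(f,u,v,z)*1000)
print("tray",[U(415,194,.016),U(459,192,.016),U(464,273,.016),U(420,274,.016)])
print("spool",U(176,157,.05),"jar",U(412,149,.06),"driver",U(116,284,.01),U(122,217,.01))
E
```

```text
(294, 278, 341, 37, 49, 29, 3.8)
(367, 239, 448, -164, 48, 28, 5.5)
(316, 236, 457, -24, 48, 28, 3.6)
(363, 200, 556, -155, 48, 28, 16.8)
(317, 158, 675, -29, 48, 28, -10.9)
(413, 148, 703, -300, 48, 47, -47.2)
roof BL corners [590.8 204.7  60. ] [595.  184.7  60. ] [599.1 142.8  60. ] [603.3 122.7  60. ]
roof far [824.2 242.   60. ] [838.2 158.   60. ]
bed end [427.4 185.3   6. ] [444.3  85.4   6. ]
jaw outer [591.5 205.2  56. ] [604.  118.8  56. ]
jaw bottoms [546.6 194.6  56. ] [559.8 117.8  56. ]
curbs [435.6 174.2  14. ] [446.5 101.5  14. ] [546.2 190.8  14. ] [556.4 116.4  14. ]
box [514.6 440.4  55. ] [558.2 364.1  55. ] [428.7 299.   55. ] [387.1 369.6  55. ]
plate [497.8 412.3  55. ] [522.  371.4  55. ] [442.8 328.3  55. ] [421.5 369.1  55. ] lens [526.3 399.1  55. ]
crossbar [435.9 405.3 128. ] [469.1 346.8 128. ]
tray [array([ 577., -309.,   16.]), array([ 582., -435.,   16.]), array([ 353., -437.,   16.]), array([ 351., -314.,   16.])]
spool [679. 368.  50.] jar [ 697. -293.   60.] driver [325. 537.  10.] [514. 529.  10.]
```

Run:
```python
from h import *
f=frame("top")
k=4
im=f["img"][85:275,130:290]; g=cv2.cvtColor(im,cv2.COLOR_RGB2GRAY); g=cv2.resize(g,None,fx=k,fy=k,interpolation=cv2.INTER_CUBIC)
L=cv2.createLineSegmentDetector().detect(g)[0][:,0]
for x1,y1,x2,y2 in L:
    l=np.hypot(x1-x2,y1-y2)/k
    if l<14: continue
    u1,v1,u2,v2=[130+(x1+.5)/k-.5,85+(y1+.5)/k-.5,130+(x2+.5)/k-.5,85+(y2+.5)/k-.5]
    o=[]
    for z in (.006,.06):
        a=ray(f,u1,v1,z);b=ray(f,u2,v2,z)
        if a[0]>b[0]:a,b=b,a
        o.append((np.round(a[:2]*1000),np.round(b[:2]*1000),round(np.degrees(np.arctan2(b[1]-a[1],b[0]-a[0])),1)))
    print(np.round([u1,v1,u2,v2]),*o[0],'|',*o[1])
```

```text
[265. 197. 263. 182.] [571. 120.] [615. 125.] 6.6 | [563. 117.] [605. 122.] 6.6
[241. 199. 239. 185.] [565. 190.] [605. 196.] 8.7 | [557. 184.] [595. 190.] 8.7
[244. 229. 240. 204.] [480. 180.] [551. 191.] 8.9 | [476. 174.] [544. 185.] 8.9
[269. 220. 267. 206.] [504. 109.] [544. 114.] 8.0 | [499. 107.] [537. 112.] 8.0
[157. 233. 172. 225.] [468. 427.] [490. 385.] -63.0 | [465. 410.] [485. 370.] -63.0
[255. 133. 253. 119.] [761. 150.] [804. 156.] 7.2 | [744. 146.] [785. 151.] 7.2
[263. 201. 270. 240.] [448. 106.] [558. 124.] 9.1 | [445. 104.] [551. 121.] 9.1
[183. 232. 176. 218.] [472. 355.] [510. 375.] 27.9 | [468. 342.] [505. 361.] 27.9
[238. 205. 244. 244.] [437. 180.] [547. 198.] 9.0 | [435. 175.] [540. 191.] 9.0
[221. 103. 241. 100.] [853. 250.] [864. 192.] -79.4 | [832. 242.] [842. 186.] -79.4
[226. 139. 229. 158.] [686. 226.] [745. 235.] 8.5 | [673. 218.] [728. 227.] 8.5
[189. 229. 175. 201.] [479. 336.] [561. 378.] 27.3 | [475. 323.] [553. 364.] 27.3
[198. 246. 189. 228.] [430. 311.] [481. 337.] 27.1 | [429. 299.] [477. 324.] 27.1
[180. 256. 195. 248.] [403. 359.] [424. 319.] -62.9 | [403. 346.] [423. 307.] -62.9
[181. 203. 197. 237.] [457. 312.] [554. 362.] 27.4 | [454. 301.] [546. 348.] 27.4
[201. 248. 177. 260.] [390. 369.] [424. 301.] -63.4 | [390. 355.] [423. 290.] -63.4
```

```bash
cat >> h.py <<'E'
def pose():
    s=robot.observe(); w,x,y,z=s["eef_rot"]
    from scipy.spatial.transform import Rotation as Ro
    R=Ro.from_quat([x,y,z,w]); return s,np.array(s["eef_pos"]),R
def go(*wps):
    """wps: (x,y,z mm, yaw deg of tool x). Prints shift/turn units from the present pose"""
    from scipy.spatial.transform import Rotation as Ro
    s,p,R=pose()
    M=R.as_matrix(); print("t",round(s["clock"],2),"tcp",np.round(p*1000,1),"yaw",round(np.degrees(np.arctan2(M[1,0],M[0,0])),1),"w",round(s["width"]*1000,1),"F",np.round(s["ft_force"],1),"j7",round(s["joints"][6],2))
    for x,y,z,a in wps:
        d=R.inv().apply(np.array([x,y,z])/1000-p)/.5
        a=np.radians(a); T=np.column_stack([[np.cos(a),np.sin(a),0],[np.sin(a),-np.cos(a),0],[0,0,-1]])
        rv=(R.inv()*Ro.from_matrix(T)).as_rotvec()/np.pi
        print((x,y,z),np.round(d,3),np.round(rv,3),"mm",round(np.linalg.norm(d)*500),"deg",round(np.linalg.norm(rv)*180,1))
def off(c,yaw,dx,dy=0):
    a=np.radians(yaw); return np.round([c[0]+dx*np.cos(a)-dy*np.sin(a),c[1]+dx*np.sin(a)+dy*np.cos(a)],1)
E
python3 - <<'E'
from h import *
f=frame("top"); g=frame("scene")
print(ray(f,140+90/3.3,90+471/3.3,.128), proj(g,ray(f,140+90/3.3,90+471/3.3,.126)), "seen 399,218")
for th in(.3,.4,.5,.6):
    P=np.array([472,369,58.])+70*np.array([np.sin(th-.6)*.889,np.sin(th-.6)*.459,np.cos(th-.6)])
    print(th,proj(f,P/1000),proj(g,P/1000))
print("off pts",off((472,369),27.3,60),off((472,369),27.3,-30))
go((480,-250,250,27.3),(540,150,250,27.3))
E
```

```text
[0.46057651 0.36358898 0.128     ] [397.51261644 217.04757463] seen 399,218
0.3 [169.12119282 235.51644621] [396.49747038 215.18567351]
0.4 [167.79470307 233.12750981] [397.07478675 216.42984154]
0.5 [166.51920874 230.70443367] [397.62821723 217.93191674]
0.6 [165.31000775 228.27618435] [398.1514283  219.67902415]
off pts [525.3 396.5] [445.3 355.2]
t 0.4 tcp [ 265.5 -565.7  199.8] yaw 25.1 w 85.1 F [-0.8 -0.   0.3] j7 -0.11
(480, -250, 250) [ 0.657 -0.389 -0.1  ] [-0.    -0.    -0.012] mm 385 deg 2.2
(540, 150, 250) [ 1.105 -1.063 -0.1  ] [-0.    -0.    -0.012] mm 768 deg 2.2
```

The views agree: the crossbar sits at about scene (399,218), so the lever is at roughly 0.45 rad. I'll move towards the lever now.

>>> move_arm:
  moves:
    - [0.66,-0.39,-0.1,0,0,-0.012]
    - [0.66,-0.39,-0.1,0,0,-0.012]
    - [0.66,-0.39,-0.1,0,0,-0.012]
    - [0.66,-0.39,-0.1,0,0,-0.012]
    - [0.66,-0.39,-0.1,0,0,-0.012]
    - [0.66,-0.39,-0.1,0,0,-0.012]
    - [0.66,-0.39,-0.1,0,0,-0.012]
  fingers: 1

```text
clock: 1.27
eef_pos: [0.4838, -0.2452, 0.2504]
eef_rot: [-0.0, 0.971, 0.239, 0.001]
ft_force: [-0.8, -0.9, 1.2]
width: -0.0001
```

Run:
```python
from h import *
go((540,120,250,27.3))
```

```text
t 1.27 tcp [ 483.8 -245.2  250.4] yaw 27.6 w -0.1 F [-0.8 -0.9  1.2] j7 -0.79
(540, 120, 250) [ 0.438 -0.595  0.002] [-0.    -0.001  0.002] mm 370 deg 0.3
```

>>> move_arm:
  moves:
    - [0.44,-0.595,0,0,0,0]
    - [0.44,-0.595,0,0,0,0]
    - [0.44,-0.595,0,0,0,0]
    - [0.44,-0.595,0,0,0,0]
    - [0.44,-0.595,0,0,0,0]
    - [0.44,-0.595,0,0,0,0]
    - [0.44,-0.595,0,0,0,0]
    - [0.44,-0.595,0,0,0,0]

```text
clock: 2.28
eef_pos: [0.5408, 0.1194, 0.2506]
eef_rot: [0.0, 0.971, 0.238, 0.001]
ft_force: [0.3, -0.4, -0.2]
width: 0.0004
```

Run:
```python
from h import *
P=off((472,369),27.3,50)
go((*P,200,27.3),(*P,105,27.3))
```

```text
t 2.27 tcp [540.8 119.4 250.6] yaw 27.6 w 0.4 F [ 0.3 -0.4 -0.2] j7 -1.53
(np.float64(516.4), np.float64(391.9), 200) [ 0.209 -0.506  0.101] [ 0.    -0.     0.002] mm 278 deg 0.3
(np.float64(516.4), np.float64(391.9), 105) [ 0.209 -0.506  0.291] [ 0.    -0.     0.002] mm 310 deg 0.3
```

>>> move_arm:
  moves:
    - [0.21,-0.506,0.1,0,0,0]
    - [0.21,-0.506,0.1,0,0,0]
    - [0.21,-0.506,0.1,0,0,0]
    - [0.21,-0.506,0.1,0,0,0]
    - [0.21,-0.506,0.1,0,0,0]
    - [0.21,-0.506,0.2,0,0,0]
    - [0.21,-0.506,0.29,0,0,0]
    - [0.21,-0.506,0.29,0,0,0]

```text
clock: 3.28
eef_pos: [0.5164, 0.3894, 0.1031]
eef_rot: [0.002, 0.971, 0.238, -0.002]
ft_force: [1.2, 0.3, 0.2]
width: -0.0
```

Run:
```python
from h import *
P=[off((472,369),27.3,d) for d in (0,-10,-18)]
go(*[(*p,105,27.3) for p in P])
```

```text
t 3.27 tcp [516.4 389.4 103.1] yaw 27.5 w -0.0 F [1.2 0.3 0.2] j7 -2.04
(np.float64(472.0), np.float64(369.0), 105) [-0.098 -0.005 -0.003] [0.001 0.001 0.001] mm 49 deg 0.3
(np.float64(463.1), np.float64(364.4), 105) [-0.118 -0.005 -0.003] [0.001 0.001 0.001] mm 59 deg 0.3
(np.float64(456.0), np.float64(360.7), 105) [-0.134 -0.005 -0.003] [0.001 0.001 0.001] mm 67 deg 0.3
```

>>> move_arm:
  moves:
    - [-0.03,-0.004,-0.003,0,0,0]
    - [-0.06,-0.005,-0.003,0,0,0]
    - [-0.08,-0.005,-0.003,0,0,0]
    - [-0.1,-0.005,-0.003,0,0,0]
    - [-0.115,-0.005,-0.003,0,0,0]
    - [-0.125,-0.005,-0.003,0,0,0]
    - [-0.132,-0.005,-0.003,0,0,0]
    - [-0.132,-0.005,-0.003,0,0,0]

```text
clock: 4.28
eef_pos: [0.4567, 0.3611, 0.1048]
eef_rot: [0.002, 0.971, 0.238, -0.002]
ft_force: [-0.2, -0.5, -0.4]
width: -0.0006
```

Run:
```python
from h import *
go((*off((472,369),27.3,-22),105,27.3))
f=frame("top"); crop(f,140,180,220,270,6,"l1t.png"); g=frame("scene"); crop(g,360,190,440,290,6,"l1s.png")
```

```text
t 4.28 tcp [456.7 361.1 104.8] yaw 27.5 w -0.6 F [-0.2 -0.5 -0.4] j7 -2.09
(np.float64(452.5), np.float64(358.9), 105) [-0.009  0.    -0.   ] [0.001 0.001 0.001] mm 5 deg 0.3
```

View pics/l1s.png

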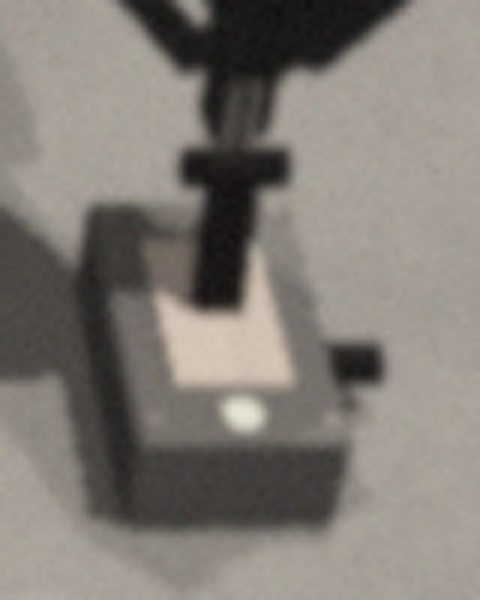

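View pics/l1t.png

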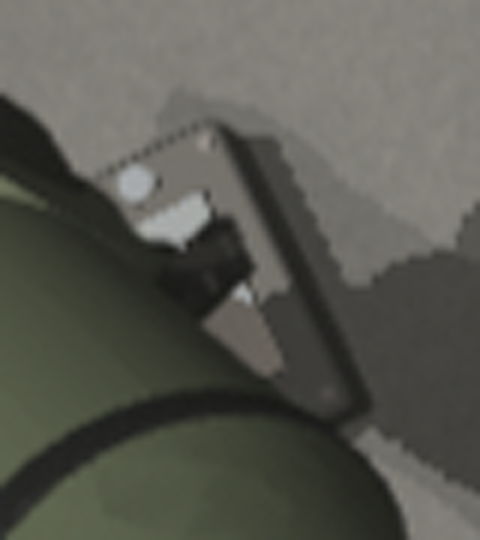

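Run:
```python
from h import *
f=frame("top");g=frame("scene")
s,p,R=pose()
print(proj(g,p),proj(f,p))
```

```text
[395.64605826 222.20281291] [170.66370425 234.72312048]
```

Run:
```python
from h import *
g=frame("scene"); crop(g,330,120,460,290,4.5,"l2s.png"); f=frame("top"); crop(f,110,150,330,300,3.5,"l2t.png")
print(-np.array(g["R"]).T@g["t"])
```

```text
[1.50573909 0.5592355  1.00517933]
```

View pics/l2s.png

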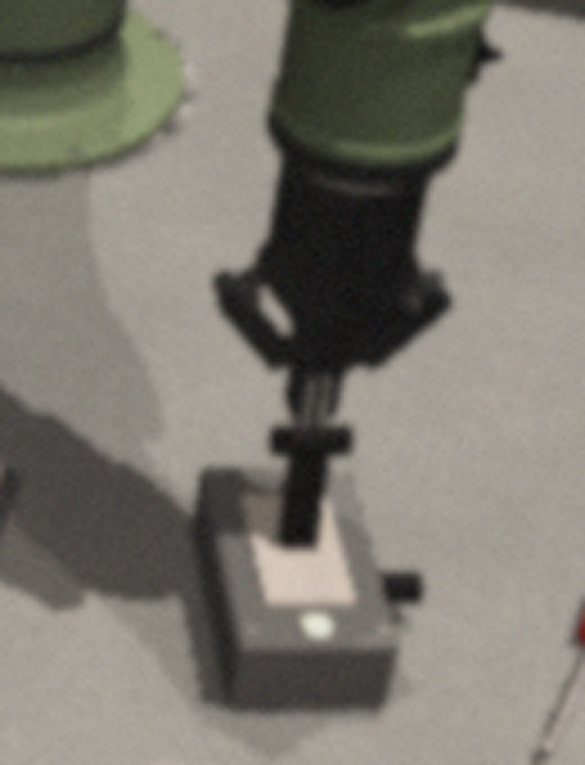

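View pics/l2t.png

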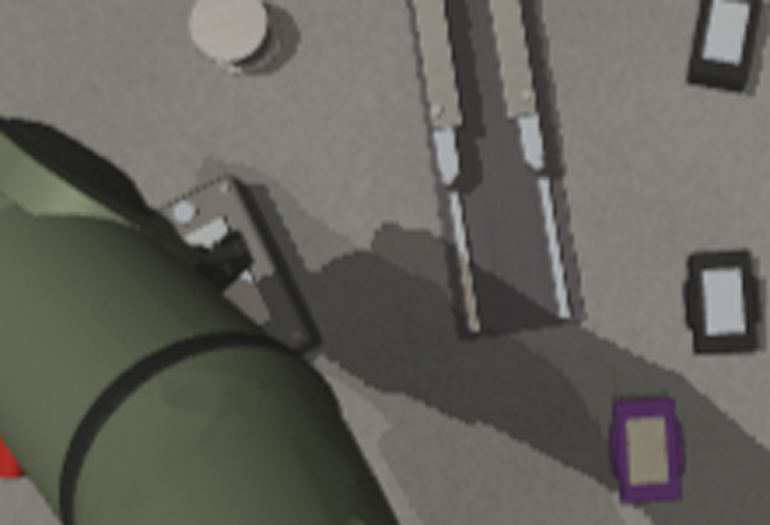

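Run:
```python
from h import *
g=frame("scene");f=frame("top")
s,p,R=pose()
S=lambda q:((proj(g,q)-[330,120])*4.5).round()
for dz in (0,.03,.06,.1,.15): print("tcp+",dz,S(p+[0,0,dz]))
print("pivot",S([.472,.369,.058]))
for th in(0,.2,.45,.6,.8): print(th,S(np.array([472,369,58.])/1000+.07*np.array([np.sin(th-.6)*.889,np.sin(th-.6)*.459,np.cos(th-.6)])))
for c in ([.5146,.4404,.055],[.5582,.3641,.055],[.4287,.299,.055],[.3871,.3696,.055]): print("box",S(c))
# base check
```

```text
tcp+ 0 [295. 460.]
tcp+ 0.03 [303. 419.]
tcp+ 0.06 [311. 377.]
tcp+ 0.1 [321. 319.]
tcp+ 0.15 [336. 243.]
pivot [289. 542.]
0 [291. 419.]
0.2 [297. 424.]
0.45 [303. 437.]
0.6 [307. 449.]
0.8 [311. 467.]
box [391. 634.]
box [231. 640.]
box [196. 464.]
box [333. 458.]
```

>>> move_arm:
  moves:
    - [0,0,-0.05,0,0,0]
    - [0,0,-0.15,0,0,0]
    - [0,0,-0.2,0,0,0]
    - [0,0,-0.2,0,0,0]

```text
clock: 5.18
eef_pos: [0.4578, 0.3621, 0.2066]
eef_rot: [0.001, 0.971, 0.237, -0.0]
ft_force: [0.7, -0.3, -0.1]
width: 0.0002
```

Run:
```python
from h import *
g=frame("scene"); crop(g,330,120,460,290,4.5,"l3s.png")
go()
```

```text
t 5.22 tcp [457.3 361.6 205.2] yaw 27.5 w -0.1 F [ 0.1  0.4 -0.6] j7 -2.04
```

View pics/l3s.png

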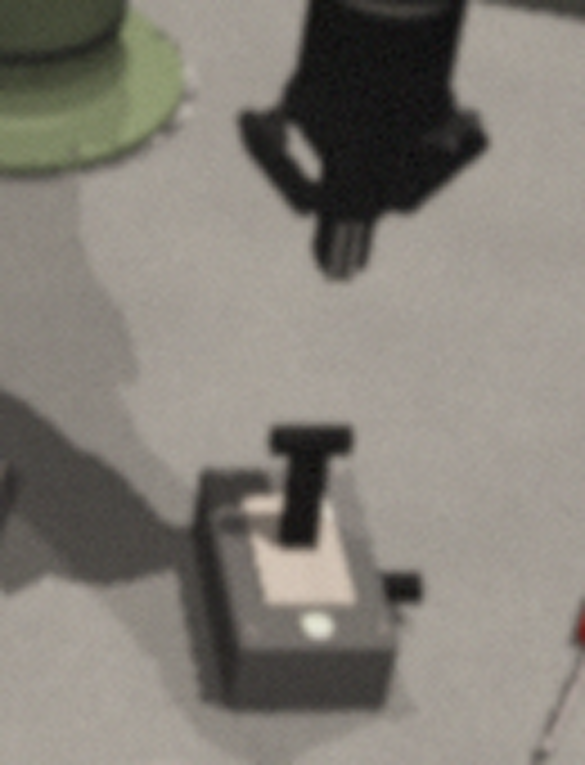

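Run:
```python
from h import *
g=frame("scene");f=frame("top")
print("start tcp",proj(g,[.2655,-.5657,.1998]),proj(f,[.2655,-.5657,.1998]))
s,p,R=pose()
print("now",p,proj(g,p),proj(f,p),"origin",proj(f,[0,0,0]),proj(g,[0,0,0]))
crop(cv2.UMat.get(cv2.UMat(0)) if 0 else g,330,120,460,220,6,"now_s.png")
im=cv2.imread("pics/scene0.png")[0:120,80:200]; cv2.imwrite("pics/start_s.png",cv2.resize(im,None,fx=5,fy=5))
```

```text
start tcp [140.30432776  79.4779547 ] [555.76446069 313.68769884]
now [0.45673022 0.36117198 0.20390757] [401.40335665 191.13011288] [159.1438888  232.31305486] origin [308.4139078  404.37851562] [330.23581374 135.73277784]
```

View pics/start_s.png

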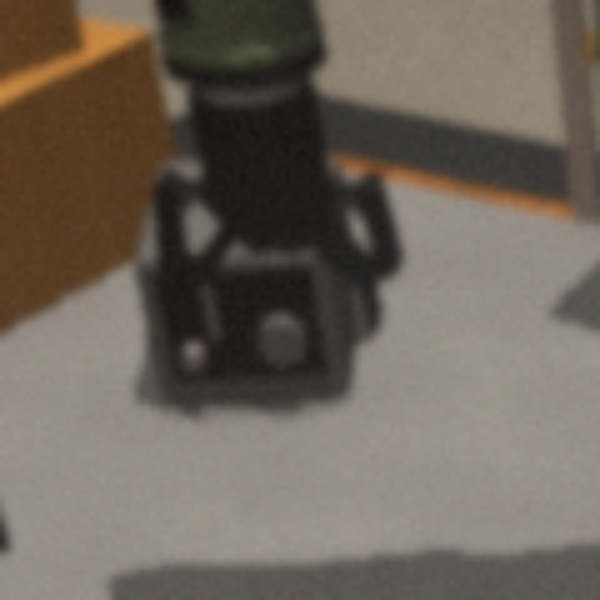

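Run:
```python
from h import *
f=frame("top"); crop(f,90,150,250,300,5,"l4t.png")
print(-np.array(f["R"]).T@f["t"])
```

```text
[0.39264193 0.06067699 1.18370733]
```

View pics/l4t.png

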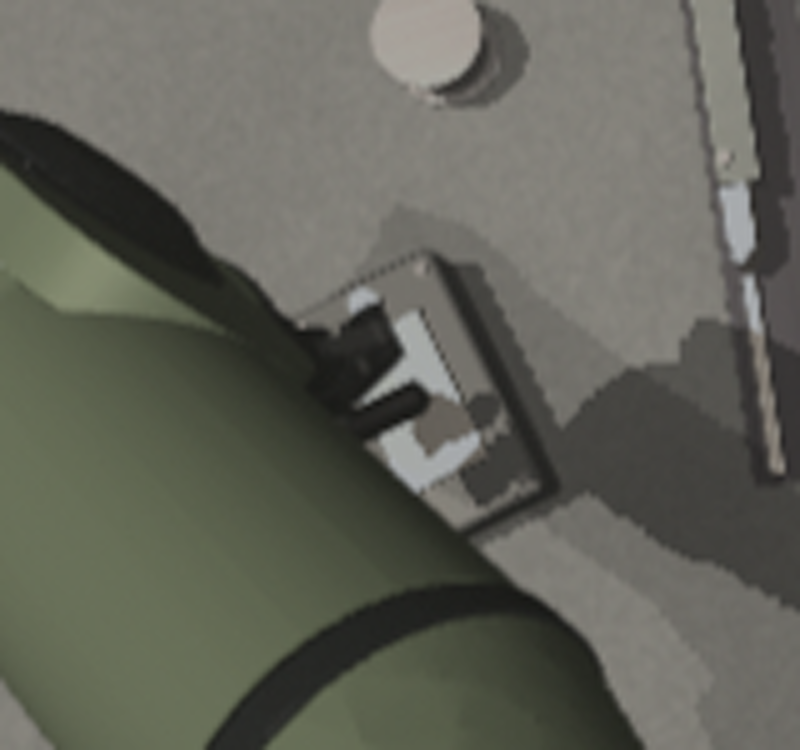

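Run:
```python
from h import *
go((560,250,230,20),(570,20,230,9))
```

```text
t 5.38 tcp [456.7 361.2 203.8] yaw 27.5 w -0.3 F [ 0.4 -1.  -0.9] j7 -2.04
(560, 250, 230) [ 0.08   0.293 -0.052] [0.001 0.002 0.042] mm 154 deg 7.5
(570, 20, 230) [-0.114  0.71  -0.05 ] [0.001 0.002 0.103] mm 360 deg 18.5
```

>>> move_arm:
  moves:
    - [0.03,0.11,-0.05,0,0,0.02]
    - [0.08,0.293,-0.052,0,0,0.042]
    - [-0.114,0.71,-0.05,0,0,0.103]
    - [-0.114,0.71,-0.05,0,0,0.103]
    - [-0.114,0.71,-0.05,0,0,0.103]
    - [-0.114,0.71,-0.05,0,0,0.103]
    - [-0.114,0.71,-0.05,0,0,0.103]
    - [-0.114,0.71,-0.05,0,0,0.103]

```text
clock: 6.38
eef_pos: [0.5698, 0.0201, 0.2293]
eef_rot: [0.002, 0.997, 0.078, -0.003]
ft_force: [0.2, 1.2, 0.2]
width: -0.0
```

>>> move_arm:
  moves:
    - [0,0,0,0,0,0]
    - [0,0,0.1,0,0,0]
    - [0,0,0.2,0,0,0]
    - [0,0,0.3,0,0,0]
    - [0,0,0.34,0,0,0]
    - [0,0,0.34,0,0,0]

```text
clock: 7.12
eef_pos: [0.5679, 0.0207, 0.0579]
eef_rot: [0.002, 0.997, 0.079, -0.004]
ft_force: [0.4, -0.1, 0.9]
width: -0.0
```

Run:
```python
from h import *
go()
s,p,R=pose()
g=frame("scene");f=frame("top");print(proj(g,p),proj(f,p))
for n,fr in(("s",g),("t",f)):
    u,v=proj(fr,p); fr["img"]=fr["img"].copy(); fr["img"][int(round(v)),int(round(u))]=[255,0,0]
    crop(fr,int(u)-60,int(v)-70,int(u)+60,int(v)+40,6,f"c1{n}.png")
```

```text
t 7.12 tcp [567.9  20.7  57.9] yaw 9.0 w -0.0 F [ 0.4 -0.1  0.9] j7 -1.71
[256.14478785 221.82250119] [300.0057361  195.08950686]
```

View pics/c1s.png

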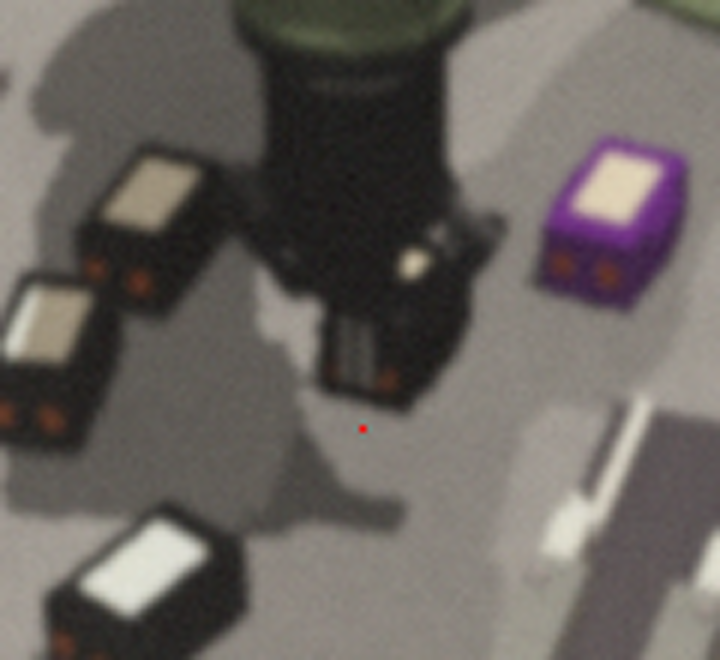

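View pics/c1t.png

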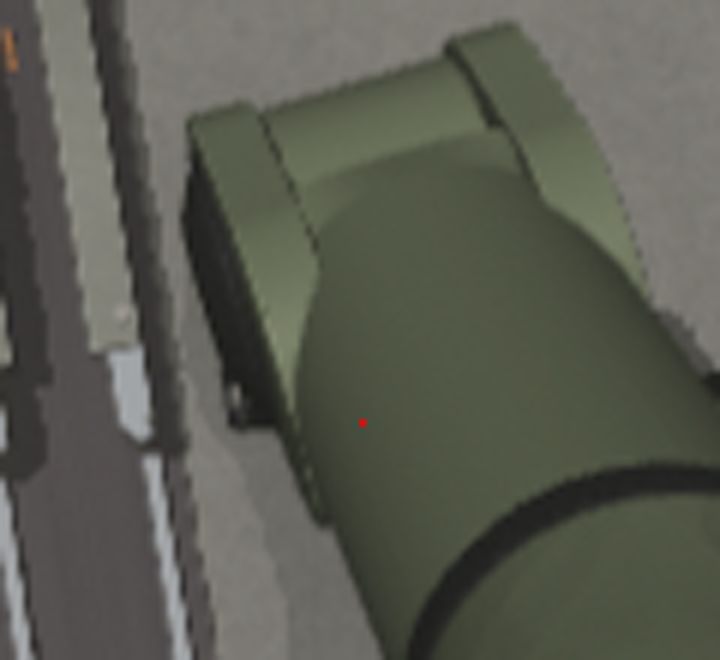

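>>> move_arm:
  moves:
    - [0,0,0.02,0,0,0]
    - [0,0,0.04,0,0,0]
    - [0,0,0.06,0,0,0]
    - [0,0,0.075,0,0,0]
    - [0,0,0.08,0,0,0]
    - [0,0,0.08,0,0,0]

```text
clock: 7.98
eef_pos: [0.5691, 0.0201, 0.0199]
eef_rot: [0.002, 0.997, 0.078, -0.002]
ft_force: [0.8, 0.1, -0.1]
width: 0.0001
```

Run:
```python
from h import *
go()
s,p,R=pose()
g=frame("scene");print(proj(g,p))
for n,fr in(("s",g),):
    u,v=proj(fr,p); fr["img"]=fr["img"].copy(); fr["img"][int(round(v)),int(round(u))]=[255,0,0]
    crop(fr,int(u)-60,int(v)-70,int(u)+60,int(v)+40,6,f"c2{n}.png")
```

```text
t 7.97 tcp [569.1  20.1  19.9] yaw 9.0 w 0.1 F [ 0.8  0.1 -0.1] j7 -1.73
[256.08597851 232.66836282]
```

View pics/c2s.png

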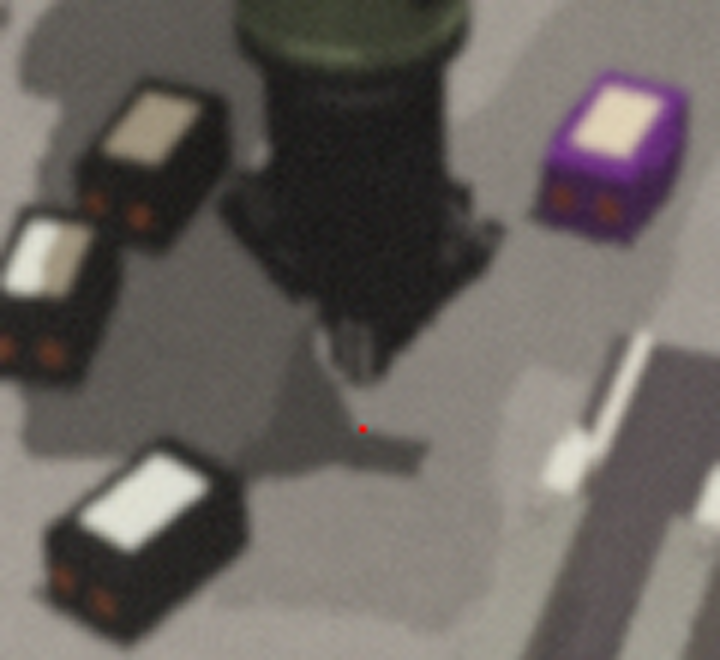

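>>> move_arm:
  moves:
    - [0,0,0.008,0,0,0]
    - [0,0,0.016,0,0,0]
    - [0,0,0.024,0,0,0]
    - [0,0,0.03,0,0,0]
    - [0,0,0.032,0,0,0]

```text
clock: 8.65
eef_pos: [0.5691, 0.02, 0.0038]
eef_rot: [0.002, 0.997, 0.078, -0.002]
ft_force: [-0.6, -0.1, -0.5]
width: -0.0002
```

Run:
```python
from h import *
go()
s,p,R=pose()
g=frame("scene");print(proj(g,p))
u,v=proj(g,p); g["img"]=g["img"].copy(); g["img"][int(round(v)),int(round(u))]=[255,0,0]
crop(g,int(u)-60,int(v)-70,int(u)+60,int(v)+40,6,"c3s.png")
```

```text
t 8.65 tcp [569.1  20.    3.8] yaw 9.0 w -0.2 F [-0.6 -0.1 -0.5] j7 -1.73
[256.2129245  237.03231961]
```

View pics/c3s.png

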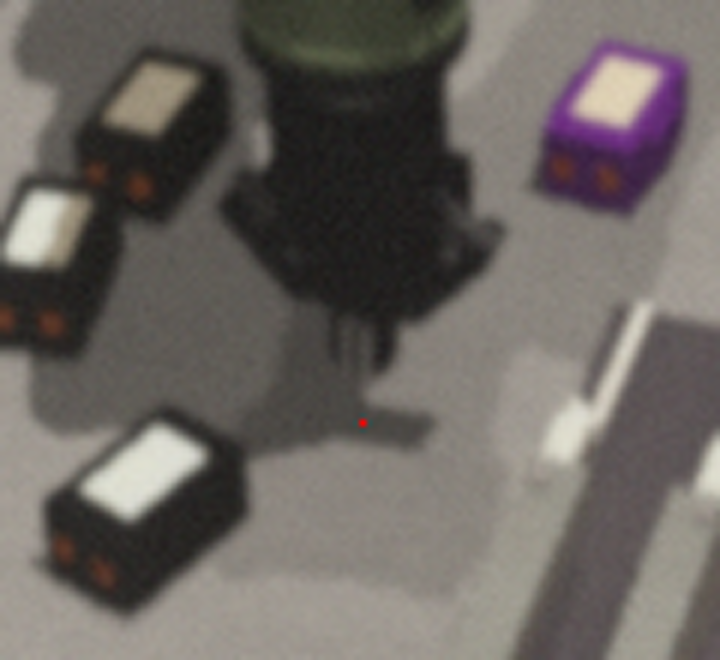

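>>> move_arm:
  moves:
    - [0,0,0.006,0,0,0]
    - [0,0,0.012,0,0,0]
    - [0,0,0.018,0,0,0]
    - [0,0,0.024,0,0,0]
    - [0,0,0.024,0,0,0]

```text
clock: 9.32
eef_pos: [0.5689, 0.02, -0.0084]
eef_rot: [0.002, 0.997, 0.078, -0.003]
ft_force: [0.3, 0.5, 0.6]
width: -0.0003
```

>>> move_arm:
  moves:
    - [0,0,0.006,0,0,0]
    - [0,0,0.01,0,0,0]
    - [0,0,0.014,0,0,0]
    - [0,0,0.016,0,0,0]
    - [0,0,0.016,0,0,0]

```text
clock: 9.95
eef_pos: [0.5688, 0.02, -0.0165]
eef_rot: [0.002, 0.997, 0.078, -0.003]
ft_force: [-0.8, -0.0, -0.6]
width: 0.0001
```

Run:
```python
from h import *
go()
s,p,R=pose()
g=frame("scene");print(proj(g,p))
u,v=proj(g,p); g["img"]=g["img"].copy(); g["img"][int(round(v)),int(round(u))]=[255,0,0]
crop(g,int(u)-60,int(v)-70,int(u)+60,int(v)+40,6,"c4s.png")
```

```text
t 9.95 tcp [568.8  20.  -16.5] yaw 9.0 w 0.1 F [-0.8 -0.  -0.6] j7 -1.74
[256.42552019 242.42009659]
```

View pics/c4s.png

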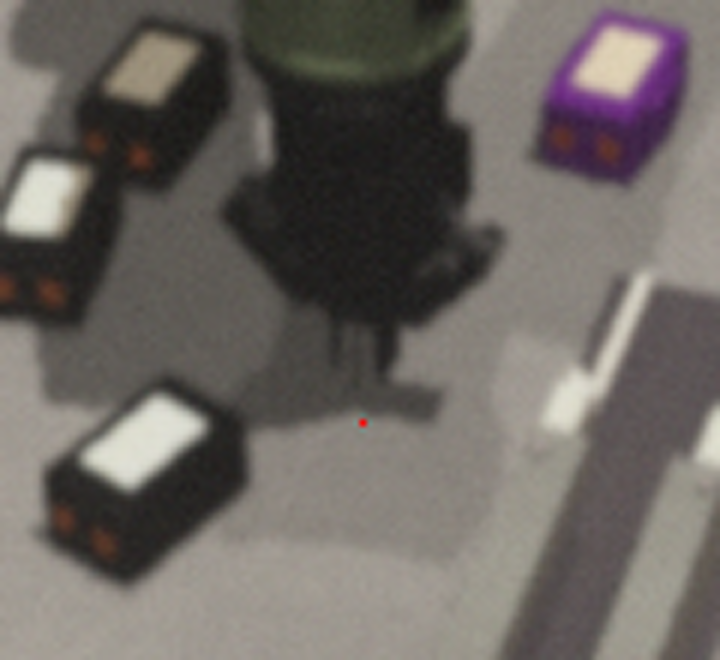

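>>> move_arm:
  moves:
    - [0,0,0.004,0,0,0]
    - [0,0,0.008,0,0,0]
    - [0,0,0.012,0,0,0]
    - [0,0,0.014,0,0,0]
    - [0,0,0.014,0,0,0]

```text
clock: 10.62
eef_pos: [0.5687, 0.02, -0.0235]
eef_rot: [0.002, 0.997, 0.078, -0.003]
ft_force: [0.2, 0.7, 0.4]
width: 0.0006
```

>>> move_arm:
  moves:
    - [0,0,0.002,0,0,0]
    - [0,0,0.004,0,0,0]
    - [0,0,0.006,0,0,0]
    - [0,0,0.008,0,0,0]
    - [0,0,0.008,0,0,0]

```text
clock: 11.25
eef_pos: [0.5687, 0.0199, -0.0276]
eef_rot: [0.002, 0.997, 0.078, -0.003]
ft_force: [-0.4, -0.2, 0.1]
width: -0.0001
```

Run:
```python
from h import *
go()
s,p,R=pose()
g=frame("scene");print(proj(g,p))
u,v=proj(g,p); g["img"]=g["img"].copy(); g["img"][int(round(v)),int(round(u))]=[255,0,0]
crop(g,int(u)-60,int(v)-70,int(u)+60,int(v)+40,6,"c5s.png")
```

```text
t 11.25 tcp [568.7  19.9 -27.6] yaw 9.0 w -0.1 F [-0.4 -0.2  0.1] j7 -1.75
[256.53551232 245.32770094]
```

View pics/c5s.png

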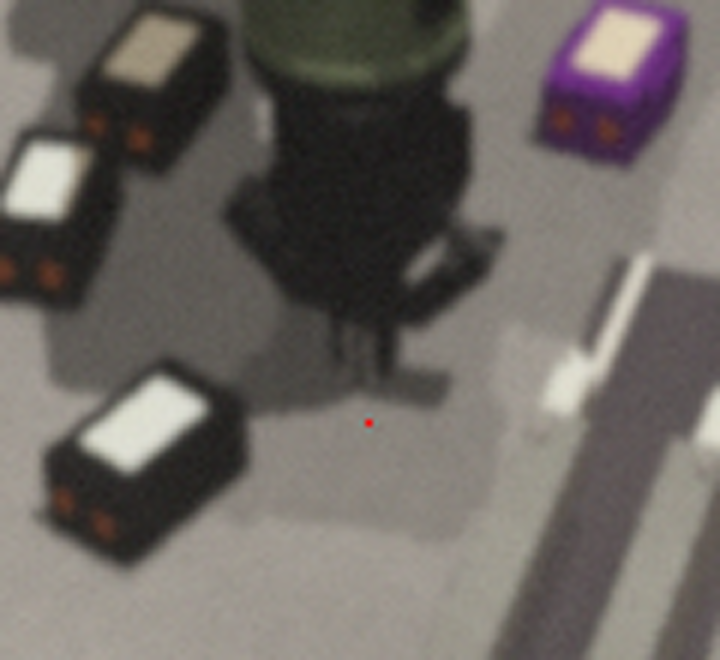

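>>> move_arm:
  moves:
    - [0,0,0.002,0,0,0]
    - [0,0,0.004,0,0,0]
    - [0,0,0.004,0,0,0]

```text
clock: 11.68
eef_pos: [0.5686, 0.0199, -0.0296]
eef_rot: [0.002, 0.997, 0.078, -0.003]
ft_force: [0.2, -0.2, -0.5]
width: -0.0
```

>>> move_arm:
  moves:
    - [0,0,0.002,0,0,0]
    - [0,0,0.004,0,0,0]
    - [0,0,0.004,0,0,0]

```text
clock: 12.05
eef_pos: [0.5687, 0.0199, -0.0313]
eef_rot: [0.002, 0.997, 0.078, -0.003]
ft_force: [-2.9, -0.2, 8.5]
width: 0.0
```

Run:
```python
from h import *
g=frame("scene");print(proj(g,[.5687,.0199,0]))
crop(g,226,205,286,255,12,"c6s.png")
for u,v in((258,238),(256,237)): print(ray(g,u,v,0))
```

```text
[256.26708097 237.96786064]
[0.56669019 0.02415323 0.        ]
[0.56564188 0.0174066  0.        ]
```

View pics/c6s.png

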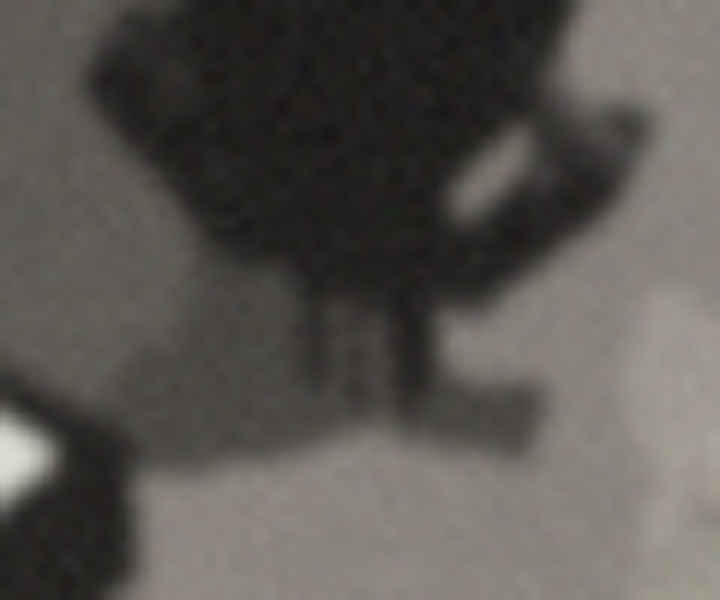

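```bash
cat >> h.py <<'E'
_go=go
DZ=30.5
def go(*w):
    print("(true tip z = tcp z + 30.5)")
    _go(*[(x,y,z-DZ,a) for x,y,z,a in w])
E
python3 - <<'E'
from h import *
P=off((472,369),27.3,50)
go((569,20,200,9),(560,250,210,20),(*P,210,27.3),(*P,105,27.3))
E
```

```text
(true tip z = tcp z + 30.5)
t 12.1 tcp [568.7  19.9 -31.3] yaw 9.0 w -0.5 F [-2.5 -0.1  8.2] j7 -1.75
(569, 20, 169.5) [-0.002  0.001 -0.402] [ 0.001  0.002 -0.   ] mm 201 deg 0.4
(560, 250, 179.5) [ 0.052 -0.456 -0.424] [ 0.001  0.002 -0.061] mm 312 deg 11.0
(np.float64(516.4), np.float64(391.9), 179.5) [ 0.01  -0.75  -0.424] [ 0.001  0.002 -0.102] mm 431 deg 18.3
(np.float64(516.4), np.float64(391.9), 74.5) [ 0.012 -0.75  -0.214] [ 0.001  0.002 -0.102] mm 390 deg 18.3
```

>>> move_arm:
  moves:
    - [0,0,-0.1,0,0,0]
    - [0,0,-0.22,0,0,0]
    - [0,0,-0.34,0,0,0]
    - [0,0,-0.42,0,0,0]
    - [0.03,-0.15,-0.424,0,0,-0.03]
    - [0.052,-0.27,-0.424,0,0,-0.06]
    - [0.052,-0.39,-0.424,0,0,-0.06]
    - [0.05,-0.5,-0.424,0,0,-0.08]

```text
clock: 13.1
eef_pos: [0.5554, 0.2712, 0.1797]
eef_rot: [0.002, 0.979, 0.203, -0.003]
ft_force: [0.9, -0.2, 1.3]
width: 0.0004
```

Run:
```python
from h import *
P=off((472,369),27.3,50)
go((*P,180,27.3),(*P,105,27.3))
```

```text
(true tip z = tcp z + 30.5)
t 13.1 tcp [555.4 271.2 179.7] yaw 23.4 w 0.4 F [ 0.9 -0.2  1.3] j7 -1.87
(np.float64(516.4), np.float64(391.9), 149.5) [ 0.025 -0.253  0.06 ] [ 0.001  0.002 -0.022] mm 130 deg 3.9
(np.float64(516.4), np.float64(391.9), 74.5) [ 0.026 -0.253  0.21 ] [ 0.001  0.002 -0.022] mm 165 deg 3.9
```

>>> move_arm:
  moves:
    - [0.025,-0.12,0.02,0,0,-0.02]
    - [0.025,-0.253,0.06,0,0,-0.022]
    - [0.025,-0.253,0.06,0,0,-0.022]
    - [0.026,-0.253,0.12,0,0,-0.022]
    - [0.026,-0.253,0.18,0,0,-0.022]
    - [0.026,-0.253,0.21,0,0,-0.022]
    - [0.026,-0.253,0.21,0,0,-0.022]

```text
clock: 13.98
eef_pos: [0.5165, 0.3914, 0.0738]
eef_rot: [0.002, 0.972, 0.236, -0.003]
ft_force: [0.7, 0.5, 0.3]
width: -0.0002
```

Run:
```python
from h import *
go(*[(*off((472,369),27.3,d),105,27.3) for d in (20,0,-15,-19.5)])
g=frame("scene"); crop(g,330,120,460,290,4.5,"l5s.png")
```

```text
(true tip z = tcp z + 30.5)
t 13.97 tcp [516.5 391.4  73.8] yaw 27.4 w -0.2 F [0.7 0.5 0.3] j7 -2.04
(np.float64(489.8), np.float64(378.2), 74.5) [-0.06  -0.001 -0.001] [0.001 0.002 0.   ] mm 30 deg 0.5
(np.float64(472.0), np.float64(369.0), 74.5) [-0.1   -0.001 -0.001] [0.001 0.002 0.   ] mm 50 deg 0.5
(np.float64(458.7), np.float64(362.1), 74.5) [-0.13  -0.001 -0.   ] [0.001 0.002 0.   ] mm 65 deg 0.5
(np.float64(454.7), np.float64(360.1), 74.5) [-0.139 -0.001 -0.   ] [0.001 0.002 0.   ] mm 69 deg 0.5
```

View pics/l5s.png

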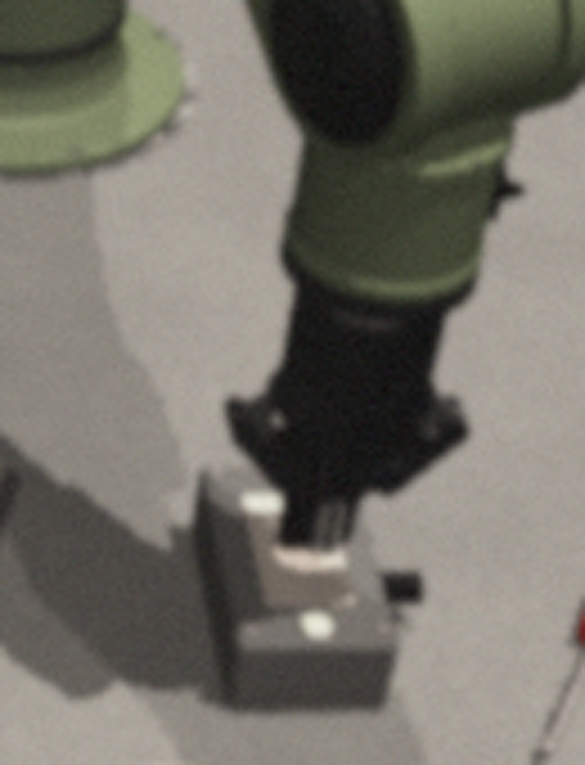

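The gripper is now in front of the lever on its +x side, with the fingertips at about crop (310,545). I'll push it.

>>> move_arm:
  moves:
    - [-0.03,0,0,0,0,0]
    - [-0.06,0,0,0,0,0]
    - [-0.08,0,0,0,0,0]
    - [-0.1,0,0,0,0,0]
    - [-0.115,0,0,0,0,0]
    - [-0.125,0,0,0,0,0]
    - [-0.13,0,0,0,0,0]

```text
clock: 14.9
eef_pos: [0.4591, 0.3621, 0.0753]
eef_rot: [0.002, 0.972, 0.236, -0.003]
ft_force: [4.2, 2.2, -0.5]
width: 0.0001
```

>>> move_arm:
  moves:
    - [-0.004,0,0,0,0,0]
    - [-0.008,0,0,0,0,0]
    - [-0.01,0,0,0,0,0]

```text
clock: 15.28
eef_pos: [0.4567, 0.361, 0.076]
eef_rot: [0.001, 0.972, 0.236, -0.001]
ft_force: [16.0, 7.9, -1.1]
width: 0.0003
```

>>> move_arm:
  moves:
    - [0.03,0,0,0,0,0]
    - [0.06,0,-0.02,0,0,0]
    - [0.08,0,-0.12,0,0,0]
    - [0.08,0,-0.22,0,0,0]
    - [0.1,0.1,-0.25,0,0,0]
    - [0.1,0.22,-0.25,0,0,0]
    - [0.1,0.34,-0.25,0,0,0]
    - [0.1,0.46,-0.25,0,0,0.04]
  fingers: -1

```text
clock: 16.27
eef_pos: [0.6069, 0.1778, 0.2009]
eef_rot: [0.0, 0.985, 0.174, -0.001]
ft_force: [0.9, 0.9, -0.2]
width: 0.0855
```

Run:
```python
from h import *
g=frame("scene"); crop(g,330,120,460,290,4.5,"l6s.png")
f=frame("top"); crop(f,90,60,410,300,2.4,"l6t.png")
go((560,-30,200,5))
for p in packs(f): print(p)
```

```text
(true tip z = tcp z + 30.5)
t 16.38 tcp [609.1 172.1 200.6] yaw 19.4 w 85.4 F [-0.5 -0.2  0.3] j7 -1.74
(560, -30, 169.5) [-0.227  0.348  0.064] [0.001 0.001 0.08 ] mm 210 deg 14.5
(367, 239, 448, -164, 48, 29, 5.5)
(363, 200, 556, -155, 49, 29, 17.1)
(317, 158, 675, -29, 49, 29, -11.7)
(413, 148, 703, -300, 50, 49, -0.2)
```

View pics/l6s.png

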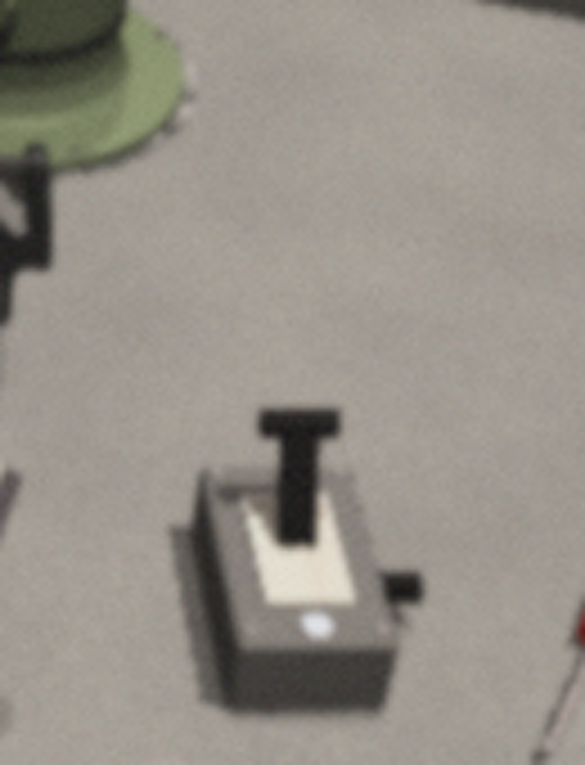

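View pics/l6t.png

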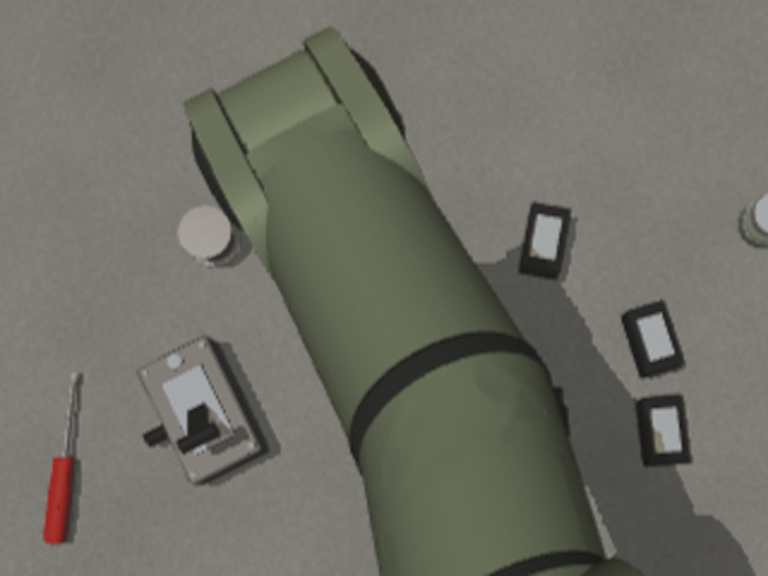

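Run:
```python
from h import *
go((675,-29,150,-11.3),(675,-29,60,-11.3),(675,-29,8,-11.3))
```

```text
(true tip z = tcp z + 30.5)
t 16.38 tcp [609.1 172.1 200.6] yaw 19.4 w 85.4 F [-0.5 -0.2  0.3] j7 -1.74
(675, -29, 119.5) [-0.009  0.422  0.164] [0.002 0.001 0.171] mm 227 deg 30.7
(675, -29, 29.5) [-0.009  0.422  0.344] [0.002 0.001 0.171] mm 272 deg 30.7
(675, -29, -22.5) [-0.008  0.421  0.448] [0.002 0.001 0.171] mm 307 deg 30.7
```

>>> move_arm:
  moves:
    - [-0.009,0.12,0.02,0,0,0.05]
    - [-0.009,0.24,0.05,0,0,0.1]
    - [-0.009,0.35,0.12,0,0,0.15]
    - [-0.009,0.422,0.164,0,0,0.171]
    - [-0.009,0.422,0.164,0,0,0.171]
    - [-0.009,0.422,0.25,0,0,0.171]
    - [-0.009,0.422,0.3,0,0,0.171]

```text
clock: 17.25
eef_pos: [0.6737, -0.0278, 0.0498]
eef_rot: [0.002, 0.995, -0.098, -0.002]
ft_force: [0.4, -0.4, -0.7]
width: 0.0852
```

Run:
```python
from h import *
go((675,-29,8,-11.3))
g=frame("scene"); crop(g,180,180,300,280,6,"g1s.png")
f=frame("top"); 
for p in packs(f): print(p)
```

```text
(true tip z = tcp z + 30.5)
t 17.25 tcp [673.7 -27.8  49.8] yaw -11.3 w 85.2 F [ 0.4 -0.4 -0.7] j7 -1.9
(675, -29, -22.5) [0.003 0.001 0.145] [0.002 0.001 0.   ] mm 72 deg 0.3
(292, 279, 340, 45, 50, 15, 1.7)
(242, 224, 489, 181, 110, 7, 9.3)
(268, 220, 500, 110, 111, 8, 9.1)
(237, 193, 577, 196, 51, 16, 9.8)
(261, 190, 585, 128, 43, 15, 9.5)
(413, 148, 703, -300, 50, 49, -0.2)
```

View pics/g1s.png

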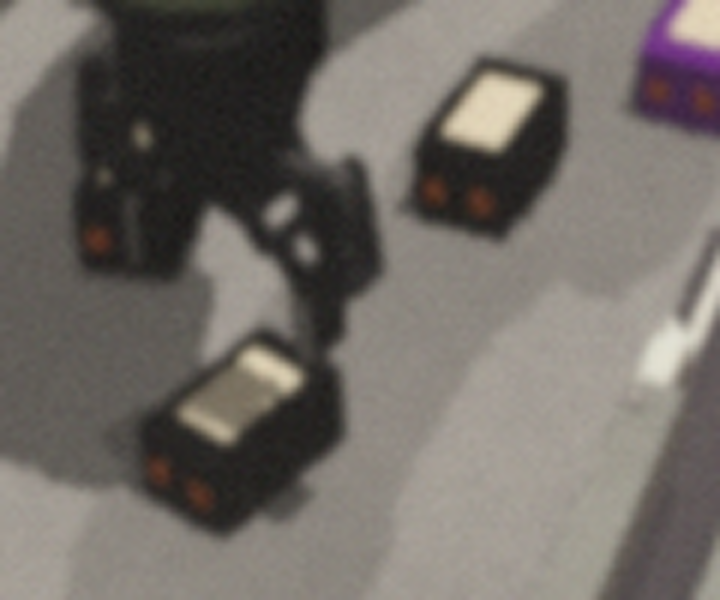

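>>> move_arm:
  moves:
    - [0.003,0.001,0.03,0,0,0]
    - [0.003,0.001,0.06,0,0,0]
    - [0.003,0.001,0.09,0,0,0]
    - [0.003,0.001,0.115,0,0,0]
    - [0.003,0.001,0.135,0,0,0]
    - [0.003,0.001,0.145,0,0,0]
    - [0.003,0.001,0.145,0,0,0]

```text
clock: 18.23
eef_pos: [0.6736, -0.029, -0.0239]
eef_rot: [0.002, 0.995, -0.098, -0.003]
ft_force: [-0.3, -0.2, 0.6]
width: 0.0856
```

>>> move_arm:
  moves:
    - [0,0,0,0,0,0]
    - [0,0,0,0,0,0]
    - [0,0,0,0,0,0]
    - [0,0,0,0,0,0]
    - [0,0,0,0,0,0]
    - [0,0,0,0,0,0]
  fingers: 1
  grip_force: 40

```text
clock: 18.98
eef_pos: [0.6739, -0.0291, -0.0233]
eef_rot: [0.002, 0.995, -0.098, -0.003]
ft_force: [-2.1, 0.1, 5.0]
width: 0.0475
```

>>> move_arm:
  moves:
    - [0,0,-0.05,0,0,0]
    - [0,0,-0.1,0,0,0]
    - [0,0,-0.2,0,0,0]
    - [0,0,-0.2,0,0,0]

```text
clock: 19.48
eef_pos: [0.6766, -0.0286, 0.0804]
eef_rot: [0.002, 0.995, -0.098, 0.0]
ft_force: [0.0, -0.3, -2.1]
width: 0.0471
```

Run:
```python
from h import *
f=frame("top")
print([p for p in packs(f,.014) if p[4]>90]); print([p for p in packs(f,.056) if p[4]<60 and p[3]>100])
for p in packs(f,.044): print(p)
go((495.4,148.2,110,9),)
```

```text
[(242, 224, 491, 184, 113, 8, 9.3), (268, 220, 503, 111, 114, 8, 9.2)]
[(237, 193, 575, 195, 50, 15, 9.8), (261, 190, 583, 127, 42, 15, 9.5)]
(292, 278, 340, 43, 50, 20, -0.2)
(316, 231, 468, -23, 29, 25, -88.4)
(242, 224, 489, 181, 110, 7, 9.3)
(268, 220, 500, 110, 111, 7, 9.2)
(237, 193, 577, 196, 51, 16, 9.8)
(261, 190, 585, 128, 43, 16, 9.5)
(413, 148, 703, -300, 50, 49, -0.2)
(true tip z = tcp z + 30.5)
t 19.52 tcp [675.3 -28.6  78.1] yaw -11.3 w 47.5 F [-0.2  0.7 -3.2] j7 -1.89
(495.4, 148.2, 79.5) [-0.422 -0.277 -0.003] [ 0.001  0.001 -0.113] mm 252 deg 20.3
```

Run:
```python
from h import *
_go((497,148,78,9.2),(497,148,10,9.2),(497,148,-16.5,9.2))
```

```text
Traceback (most recent call last):
NameError: name '_go' is not defined. Did you mean: 'go'?
```

```bash
sed -i 's/_go=go/go0=go/; s/    _go(/    go0(/' h.py
python3 - <<'E'
from h import *
go0((497,148,78,9.2),(497,148,10,9.2),(497,148,-16.5,9.2))
E
```

```text
t 19.52 tcp [675.3 -28.6  78.1] yaw -11.3 w 47.5 F [-0.2  0.7 -3.2] j7 -1.89
(497, 148, 78) [-0.419 -0.277 -0.   ] [ 0.001  0.001 -0.114] mm 251 deg 20.5
(497, 148, 10) [-0.418 -0.278  0.136] [ 0.001  0.001 -0.114] mm 260 deg 20.5
(497, 148, -16.5) [-0.418 -0.278  0.189] [ 0.001  0.001 -0.114] mm 268 deg 20.5
```

>>> move_arm:
  moves:
    - [-0.1,-0.065,0,0,0,-0.03]
    - [-0.2,-0.13,0,0,0,-0.06]
    - [-0.3,-0.2,0,0,0,-0.09]
    - [-0.4,-0.26,0,0,0,-0.114]
    - [-0.419,-0.277,0,0,0,-0.114]
    - [-0.419,-0.277,0,0,0,-0.114]
    - [-0.418,-0.278,0.07,0,0,-0.114]
    - [-0.418,-0.278,0.12,0,0,-0.114]

```text
clock: 20.52
eef_pos: [0.498, 0.1466, 0.0164]
eef_rot: [0.002, 0.997, 0.08, -0.002]
ft_force: [0.5, 0.2, -2.4]
width: 0.0478
```

Run:
```python
from h import *
go0((497,148,-17,9.2))
g=frame("scene"); crop(g,240,170,360,270,6,"b1s.png")
```

```text
t 20.52 tcp [498.  146.6  16.4] yaw 9.1 w 47.8 F [ 0.5  0.2 -2.4] j7 -2.02
(497, 148, -17) [-0.001 -0.003  0.067] [ 0.001  0.001 -0.   ] mm 33 deg 0.4
```

View pics/b1s.png

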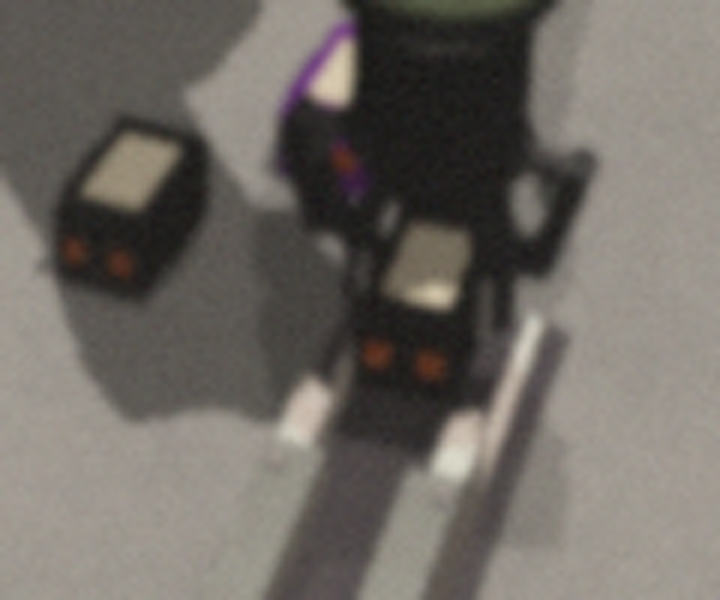

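>>> move_arm:
  moves:
    - [-0.001,-0.003,0.03,0,0,0]
    - [-0.001,-0.003,0.05,0,0,0]
    - [-0.001,-0.003,0.06,0,0,0]
    - [-0.001,-0.003,0.064,0,0,0]
    - [-0.001,-0.003,0.064,0,0,0]

```text
clock: 21.2
eef_pos: [0.4957, 0.1473, -0.0174]
eef_rot: [0.003, 0.997, 0.08, -0.003]
ft_force: [-4.9, -1.8, 7.6]
width: 0.0473
```

>>> move_arm:
  moves:
    - [0,0,0,0,0,0]
    - [0,0,0,0,0,0]
    - [0,0,-0.003,0,0,0]
    - [0,0,-0.04,0,0,0]
    - [0,0,-0.1,0,0,0]
    - [0,0,-0.18,0,0,0]
  fingers: -1

```text
clock: 21.95
eef_pos: [0.4958, 0.1477, 0.0732]
eef_rot: [0.003, 0.997, 0.08, -0.004]
ft_force: [-0.3, 0.1, 0.7]
width: 0.0855
```

Run:
```python
from h import *
g=frame("scene"); crop(g,240,170,360,270,6,"b2s.png")
m=np.array([562,158.4])
A=off(m,9.2,-125); go0((*A,70,9.2),(*A,-10,9.2))
```

```text
t 22.0 tcp [498.1 148.5  78. ] yaw 9.1 w 85.5 F [4.4 1.7 6.8] j7 -1.99
(np.float64(438.6), np.float64(138.4), 70) [-0.121  0.001  0.016] [ 0.001  0.001 -0.   ] mm 61 deg 0.3
(np.float64(438.6), np.float64(138.4), -10) [-0.12   0.     0.176] [ 0.001  0.001 -0.   ] mm 107 deg 0.3
```

View pics/b2s.png

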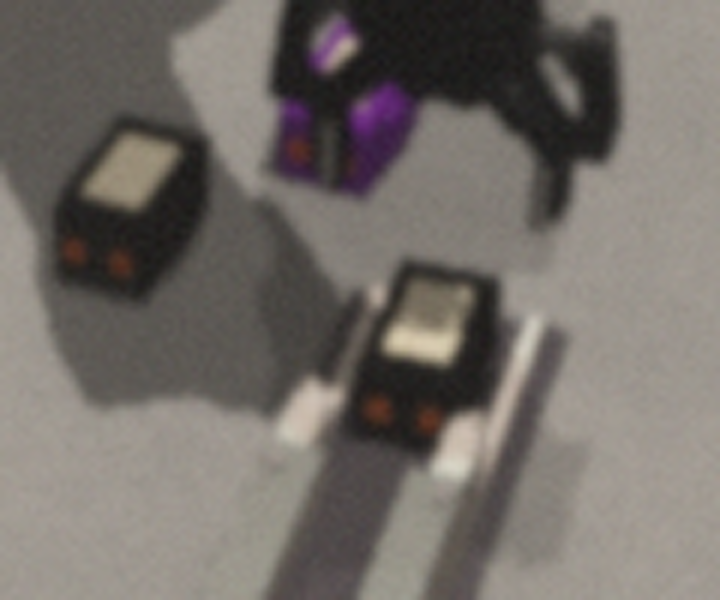

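>>> move_arm:
  moves:
    - [-0.06,0,0,0,0,0]
    - [-0.13,0,0,0,0,0]
    - [-0.13,0,0.02,0,0,0]
    - [-0.13,0,0.08,0,0,0]
    - [-0.13,0,0.13,0,0,0]
    - [-0.13,0,0.17,0,0,0]
    - [-0.13,0,0.17,0,0,0]
  fingers: 1

```text
clock: 22.88
eef_pos: [0.4333, 0.1377, -0.008]
eef_rot: [0.003, 0.997, 0.08, -0.002]
ft_force: [0.5, -0.1, 0.2]
width: -0.0001
```

Run:
```python
from h import *
m=np.array([562,158.4])
go0(*[(*off(m,9.2,d),-8,9.2) for d in (-110,-90,-60,-30,-5,3)])
```

```text
t 22.88 tcp [433.3 137.7  -8. ] yaw 9.1 w -0.1 F [ 0.5 -0.1  0.2] j7 -2.1
(np.float64(453.4), np.float64(140.8), -8) [ 0.041  0.    -0.   ] [ 0.002  0.002 -0.   ] mm 20 deg 0.4
(np.float64(473.2), np.float64(144.0), -8) [ 0.081  0.    -0.   ] [ 0.002  0.002 -0.   ] mm 40 deg 0.4
(np.float64(502.8), np.float64(148.8), -8) [ 0.141  0.    -0.001] [ 0.002  0.002 -0.   ] mm 70 deg 0.4
(np.float64(532.4), np.float64(153.6), -8) [ 0.201  0.    -0.001] [ 0.002  0.002 -0.   ] mm 100 deg 0.4
(np.float64(557.1), np.float64(157.6), -8) [ 0.251  0.    -0.001] [ 0.002  0.002 -0.   ] mm 125 deg 0.4
(np.float64(565.0), np.float64(158.9), -8) [ 0.267  0.    -0.001] [ 0.002  0.002 -0.   ] mm 133 deg 0.4
```

>>> move_arm:
  moves:
    - [0.03,0,0,0,0,0]
    - [0.05,0,0,0,0,0]
    - [0.065,0,0,0,0,0]
    - [0.08,0,0,0,0,0]
    - [0.095,0,0,0,0,0]
    - [0.11,0,0,0,0,0]
    - [0.125,0,0,0,0,0]
    - [0.14,0,0,0,0,0]

```text
clock: 23.88
eef_pos: [0.5028, 0.1489, -0.0084]
eef_rot: [0.003, 0.997, 0.08, -0.002]
ft_force: [-2.6, -0.2, 1.4]
width: -0.0002
```

>>> move_arm:
  moves:
    - [0.015,0,0,0,0,0]
    - [0.03,0,0,0,0,0]
    - [0.045,0,0,0,0,0]
    - [0.06,0,0,0,0,0]
    - [0.075,0,0,0,0,0]
    - [0.09,0,0,0,0,0]

```text
clock: 24.62
eef_pos: [0.5478, 0.1561, -0.0086]
eef_rot: [0.003, 0.997, 0.08, -0.002]
ft_force: [-2.2, -0.3, 2.1]
width: 0.0001
```

>>> move_arm:
  moves:
    - [0.015,0,0,0,0,0]
    - [0.03,0,0,0,0,0]
    - [0.045,0,0,0,0,0]
    - [0.05,0,0,0,0,0]

```text
clock: 25.12
eef_pos: [0.573, 0.1602, -0.0088]
eef_rot: [0.003, 0.997, 0.08, -0.002]
ft_force: [-0.7, -0.3, 2.0]
width: -0.0002
```

>>> move_arm:
  moves:
    - [-0.03,0,0,0,0,0]
    - [-0.05,0,-0.05,0,0,0]
    - [-0.05,0,-0.15,0,0,0]
    - [-0.05,0.1,-0.25,0,0,0]
    - [-0.05,0.22,-0.3,0,0,0]
  fingers: -1

```text
clock: 25.75
eef_pos: [0.5658, 0.0575, 0.1399]
eef_rot: [0.002, 0.997, 0.081, -0.001]
ft_force: [0.7, -1.0, -0.6]
width: 0.0852
```

Run:
```python
from h import *
g=frame("scene"); crop(g,170,150,360,340,4,"b3s.png")
f=frame("top")
for p in packs(f): print(p)
go0()
```

```text
(294, 278, 341, 37, 50, 29, 3.6)
(242, 225, 488, 181, 109, 7, 9.3)
(268, 220, 500, 110, 110, 7, 9.1)
(364, 200, 557, -159, 48, 20, 16.8)
(237, 193, 575, 196, 46, 15, 9.8)
(247, 176, 624, 168, 49, 29, 9.5)
(413, 148, 703, -300, 50, 49, -0.2)
t 25.85 tcp [567.2  50.9 140.4] yaw 8.7 w 85.4 F [0.3 0.5 0. ] j7 -1.76
```

View pics/b3s.png

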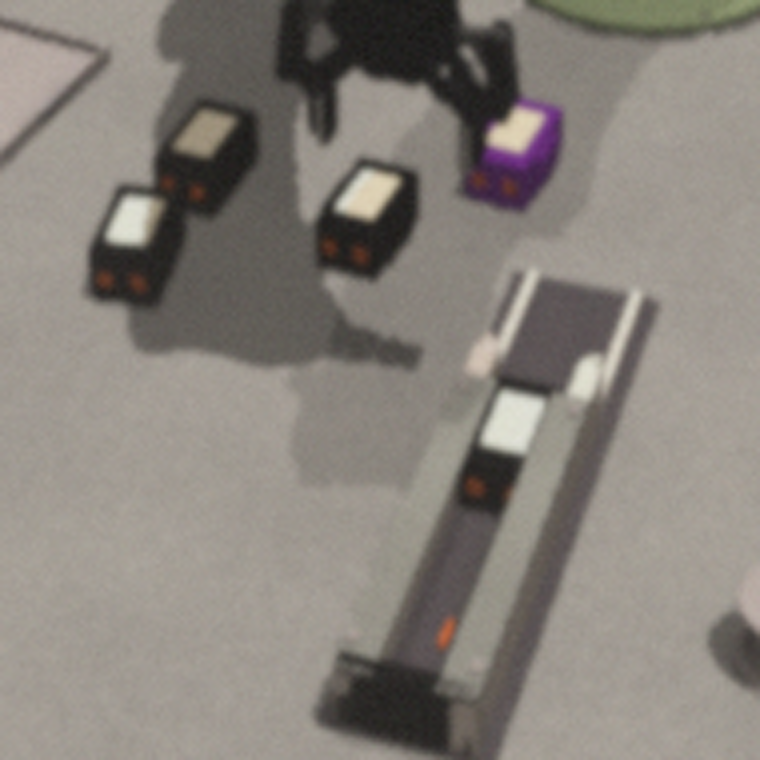

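Pack 1 is fully in: scene crop (510,440), centre about 63 mm past the mouth. Next is the pack at (556,-157).

Run:
```python
from h import *
go0((556,-155,60,17),(556,-155,-22.5,17))
```

```text
t 25.85 tcp [567.2  50.9 140.4] yaw 8.7 w 85.4 F [0.3 0.5 0. ] j7 -1.76
(556, -155, 60) [-0.084  0.402  0.164] [ 0.003  0.    -0.046] mm 221 deg 8.3
(556, -155, -22.5) [-0.084  0.401  0.329] [ 0.003  0.    -0.046] mm 263 deg 8.3
```

>>> move_arm:
  moves:
    - [-0.03,0.12,0,0,0,-0.02]
    - [-0.06,0.24,0,0,0,-0.046]
    - [-0.084,0.34,0.05,0,0,-0.046]
    - [-0.084,0.402,0.11,0,0,-0.046]
    - [-0.084,0.402,0.16,0,0,-0.046]
    - [-0.084,0.402,0.164,0,0,-0.046]

```text
clock: 26.6
eef_pos: [0.5553, -0.1546, 0.0586]
eef_rot: [0.003, 0.989, 0.147, -0.001]
ft_force: [0.8, 0.4, -0.3]
width: 0.0857
```

Run:
```python
from h import *
g=frame("scene"); crop(g,150,150,290,260,5,"g2s.png"); go0((556,-155,-22.5,17))
```

```text
t 26.65 tcp [ 556.  -154.3   59.5] yaw 17.0 w 85.2 F [-1.3  0.4  0.3] j7 -1.3
(556, -155, -22.5) [0.    0.    0.164] [ 0.002  0.001 -0.   ] mm 82 deg 0.4
```

View pics/g2s.png

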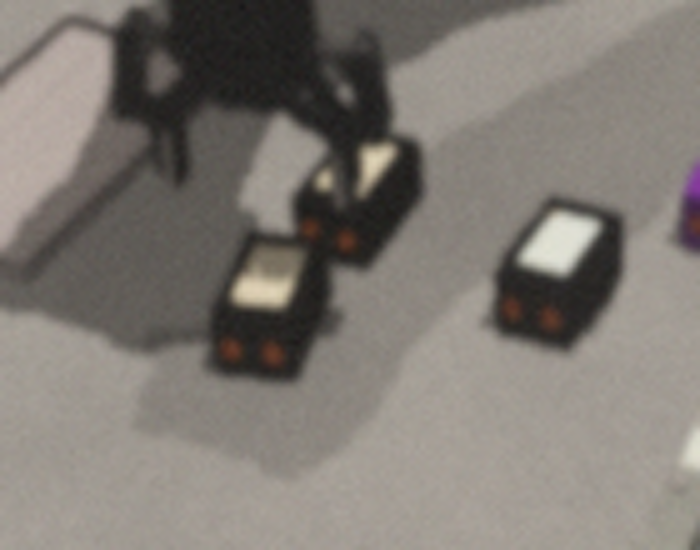

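>>> move_arm:
  moves:
    - [0,0,0.05,0,0,0]
    - [0,0,0.09,0,0,0]
    - [0,0,0.12,0,0,0]
    - [0,0,0.145,0,0,0]
    - [0,0,0.16,0,0,0]
    - [0,0,0.163,0,0,0]
    - [0,0,0.163,0,0,0]

```text
clock: 27.52
eef_pos: [0.5562, -0.155, -0.0217]
eef_rot: [0.004, 0.989, 0.148, -0.0]
ft_force: [-0.5, -0.2, 0.9]
width: 0.0855
```

>>> move_arm:
  moves:
    - [0,0,0,0,0,0]
    - [0,0,0,0,0,0]
    - [0,0,0,0,0,0]
    - [0,0,0,0,0,0]
    - [0,0,0,0,0,0]
    - [0,0,0,0,0,0]
  fingers: 1
  grip_force: 40

```text
clock: 28.28
eef_pos: [0.5564, -0.1551, -0.0213]
eef_rot: [0.004, 0.989, 0.148, -0.0]
ft_force: [-0.9, -0.3, 6.6]
width: 0.0472
```

>>> move_arm:
  moves:
    - [0,0,-0.05,0,0,0]
    - [0,0,-0.1,0,0,0]
    - [0,0,-0.2,0,0,0]
    - [0,0,-0.21,0,0,0]

```text
clock: 28.78
eef_pos: [0.5578, -0.1546, 0.0867]
eef_rot: [0.005, 0.989, 0.148, 0.002]
ft_force: [0.0, 1.0, -4.0]
width: 0.0473
```

Run:
```python
from h import *
go0((497,148,83,9.2),(497,148,15,9.2))
```

```text
t 28.77 tcp [ 557.8 -154.6   86.7] yaw 17.0 w 47.3 F [ 0.  1. -4.] j7 -1.29
(497, 148, 83) [ 0.06  -0.614  0.002] [ 0.003 -0.001  0.043] mm 309 deg 7.8
(497, 148, 15) [ 0.06  -0.616  0.138] [ 0.003 -0.001  0.043] mm 317 deg 7.8
```

>>> move_arm:
  moves:
    - [0.012,-0.12,0,0.001,0,0.01]
    - [0.024,-0.24,0,0.002,0,0.02]
    - [0.036,-0.36,0,0.003,0,0.03]
    - [0.048,-0.48,0,0.003,0,0.04]
    - [0.06,-0.59,0,0.003,0,0.043]
    - [0.06,-0.614,0.002,0.003,0,0.043]
    - [0.06,-0.615,0.06,0.003,0,0.043]
    - [0.06,-0.616,0.12,0.003,0,0.043]

```text
clock: 29.78
eef_pos: [0.4969, 0.1476, 0.0227]
eef_rot: [0.0, 0.997, 0.08, 0.002]
ft_force: [1.1, -0.2, -2.7]
width: 0.0478
```

Run:
```python
from h import *
go0((497,148,-15.5,9.2))
```

```text
t 29.77 tcp [496.9 147.6  22.7] yaw 9.2 w 47.8 F [ 1.1 -0.2 -2.7] j7 -2.01
(497, 148, -15.5) [ 0.    -0.001  0.076] [ 0.    -0.001  0.   ] mm 38 deg 0.2
```

>>> move_arm:
  moves:
    - [0,-0.001,0.03,0,0,0]
    - [0,-0.001,0.055,0,0,0]
    - [0,-0.001,0.068,0,0,0]
    - [0,-0.001,0.073,0,0,0]
    - [0,-0.001,0.074,0,0,0]

```text
clock: 30.4
eef_pos: [0.4972, 0.1481, -0.014]
eef_rot: [-0.0, 0.997, 0.08, 0.002]
ft_force: [0.2, 0.1, -2.4]
width: 0.0474
```

>>> move_arm:
  moves:
    - [0,0,0.002,0,0,0]
    - [0,0,0.004,0,0,0]
    - [0,0,0.006,0,0,0]
    - [0,0,0.006,0,0,0]

```text
clock: 30.9
eef_pos: [0.4978, 0.1484, -0.0155]
eef_rot: [-0.0, 0.997, 0.08, 0.003]
ft_force: [-7.4, -0.8, 31.3]
width: 0.0476
```

>>> move_arm:
  moves:
    - [0,0,-0.004,0,0,0]
    - [0,0,-0.004,0,0,0]
    - [0,0,-0.004,0,0,0]
    - [0,0,-0.04,0,0,0]
    - [0,0,-0.1,0,0,0]
    - [-0.03,0,-0.18,0,0,0]
    - [-0.1,0,-0.18,0,0,0]
    - [-0.13,0,-0.18,0,0,0]
  fingers: -1

```text
clock: 31.9
eef_pos: [0.4321, 0.1376, 0.0754]
eef_rot: [-0.0, 0.997, 0.08, 0.003]
ft_force: [0.3, 0.3, 0.1]
width: 0.0853
```

Run:
```python
from h import *
g=frame("scene"); crop(g,240,170,360,270,6,"b4s.png")
m=np.array([562,158.4])
go0((*off(m,9.2,-130),70,9.2),(*off(m,9.2,-130),-8,9.2))
```

```text
t 31.95 tcp [431.  137.4  74.9] yaw 9.2 w 85.6 F [-1.3  0.2 -0.1] j7 -2.03
(np.float64(433.7), np.float64(137.6), 70) [0.005 0.    0.01 ] [ 0.    -0.002  0.   ] mm 6 deg 0.3
(np.float64(433.7), np.float64(137.6), -8) [0.005 0.    0.166] [ 0.    -0.002  0.   ] mm 83 deg 0.3
```

View pics/b4s.png

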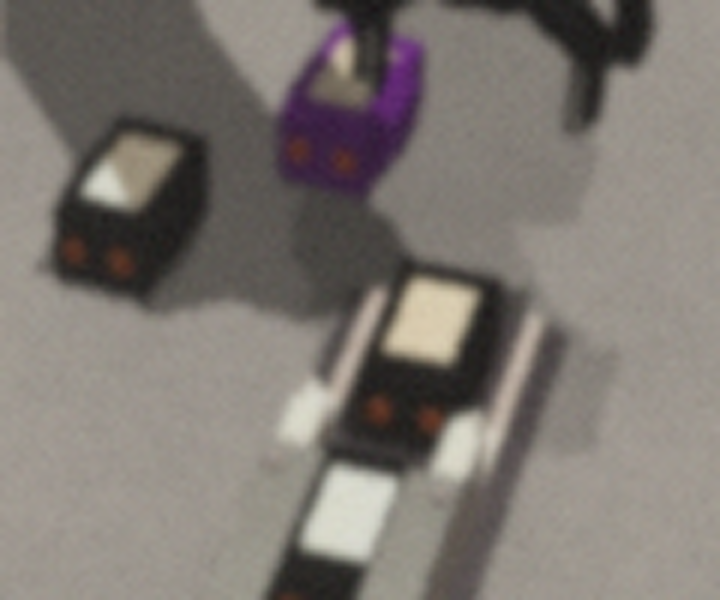

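>>> move_arm:
  moves:
    - [0.005,0,0,0,0,0]
    - [0.005,0,0,0,0,0]
    - [0.005,0,0.01,0,0,0]
    - [0.005,0,0.08,0,0,0]
    - [0.005,0,0.14,0,0,0]
    - [0.005,0,0.164,0,0,0]
    - [0.005,0,0.164,0,0,0]
  fingers: 1

```text
clock: 32.83
eef_pos: [0.4335, 0.1378, -0.0075]
eef_rot: [0.0, 0.997, 0.081, 0.002]
ft_force: [-0.2, -1.0, -0.1]
width: -0.0001
```

>>> move_arm:
  moves:
    - [0.03,0,0,0,0,0]
    - [0.05,0,0,0,0,0]
    - [0.065,0,0,0,0,0]
    - [0.08,0,0,0,0,0]
    - [0.095,0,0,0,0,0]
    - [0.11,0,0,0,0,0]
    - [0.125,0,0,0,0,0]
    - [0.14,0,0,0,0,0]

```text
clock: 33.83
eef_pos: [0.5026, 0.1489, -0.0073]
eef_rot: [0.0, 0.997, 0.081, 0.001]
ft_force: [-7.2, -0.5, 4.7]
width: 0.0001
```

>>> move_arm:
  moves:
    - [0.015,0,0,0,0,0]
    - [0.03,0,0,0,0,0]
    - [0.045,0,0,0,0,0]
    - [0.06,0,0,0,0,0]
    - [0.075,0,0,0,0,0]
    - [0.09,0,0,0,0,0]

```text
clock: 34.58
eef_pos: [0.5477, 0.1563, -0.0073]
eef_rot: [0.0, 0.997, 0.081, 0.001]
ft_force: [-1.8, -0.2, -0.9]
width: 0.0002
```

>>> move_arm:
  moves:
    - [0.015,0,0,0,0,0]
    - [0.03,0,0,0,0,0]
    - [0.045,0,0,0,0,0]
    - [0.05,0,0,0,0,0]

```text
clock: 35.08
eef_pos: [0.5727, 0.1604, -0.0073]
eef_rot: [0.0, 0.997, 0.081, 0.001]
ft_force: [-6.8, -1.6, 6.3]
width: 0.0003
```

>>> move_arm:
  moves:
    - [-0.03,0,0,0,0,0]
    - [-0.05,0,-0.05,0,0,0]
    - [-0.05,0,-0.15,0,0,0]
    - [-0.05,0.1,-0.25,0,0,0]
    - [-0.05,0.22,-0.3,0,0,0]
  fingers: -1

```text
clock: 35.7
eef_pos: [0.565, 0.057, 0.1411]
eef_rot: [0.0, 0.997, 0.082, 0.003]
ft_force: [2.6, -1.0, -1.3]
width: 0.0853
```

Run:
```python
from h import *
g=frame("scene"); crop(g,170,150,360,340,4,"b5s.png")
f=frame("top")
for p in packs(f): print(p)
go0((448,-164,60,5.5),(448,-164,-22,5.5))
```

```text
(294, 278, 341, 37, 50, 29, 3.6)
(242, 225, 488, 181, 109, 7, 9.3)
(268, 220, 500, 110, 110, 7, 9.1)
(237, 193, 575, 196, 46, 15, 9.8)
(247, 177, 623, 169, 49, 29, 9.5)
(243, 149, 703, 181, 49, 29, 9.5)
(413, 148, 703, -300, 50, 49, -45.6)
t 35.8 tcp [566.4  50.3 141.6] yaw 8.8 w 85.1 F [ 0.7  0.4 -1.5] j7 -1.75
(448, -164, 60) [-0.301  0.387  0.162] [ 0.001 -0.003  0.018] mm 258 deg 3.3
(448, -164, -22) [-0.302  0.386  0.326] [ 0.001 -0.003  0.018] mm 294 deg 3.3
```

View pics/b5s.png

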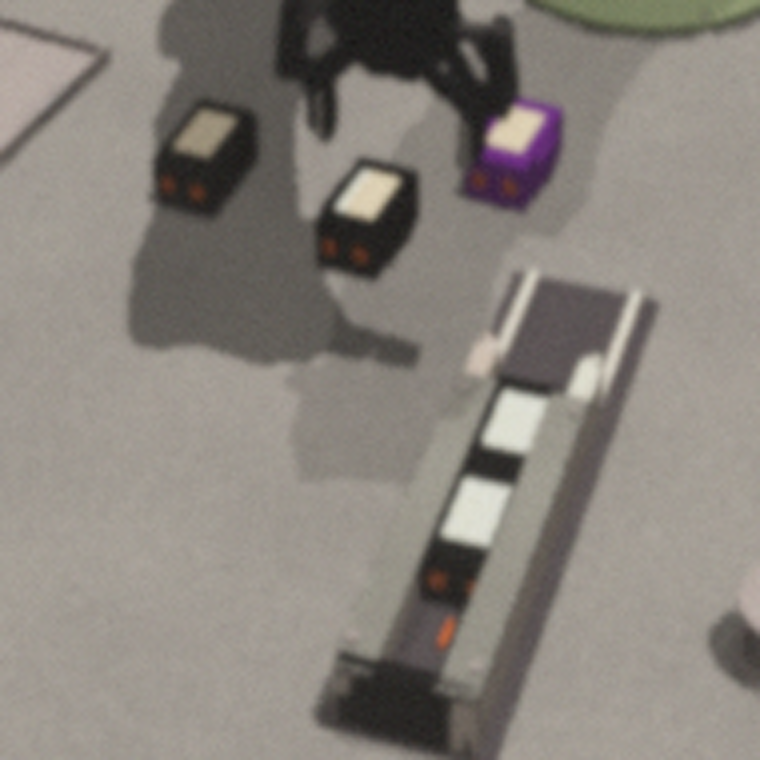

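Both packs are in the dock. Next is the one at (448,-164).

>>> move_arm:
  moves:
    - [-0.08,0.09,0,0,0,0]
    - [-0.16,0.19,0,0,0,0.01]
    - [-0.23,0.29,0.03,0,0,0.018]
    - [-0.29,0.37,0.08,0,-0.002,0.018]
    - [-0.301,0.387,0.15,0,-0.003,0.018]
    - [-0.301,0.387,0.17,0,-0.003,0.018]
    - [-0.301,0.387,0.17,0,-0.003,0.018]

```text
clock: 36.67
eef_pos: [0.4486, -0.1632, 0.0562]
eef_rot: [0.002, 0.999, 0.049, -0.001]
ft_force: [0.3, 0.3, -0.1]
width: 0.0857
```

Run:
```python
from h import *
g=frame("scene"); crop(g,150,130,290,240,5,"g3s.png"); go0((448,-164,-22,5.5))
```

```text
t 36.73 tcp [ 449.  -163.3   56.8] yaw 5.6 w 85.5 F [-0.9  0.4  0.4] j7 -1.42
(448, -164, -22) [-0.002  0.001  0.158] [0.001 0.    0.001] mm 79 deg 0.3
```

View pics/g3s.png

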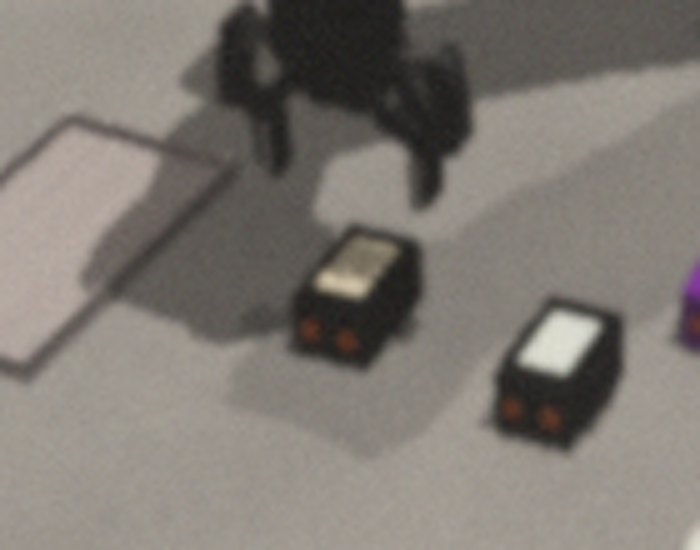

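>>> move_arm:
  moves:
    - [0,0,0.05,0,0,0]
    - [-0.002,0.001,0.09,0,0,0]
    - [-0.002,0.001,0.12,0,0,0]
    - [-0.002,0.001,0.14,0,0,0]
    - [-0.002,0.001,0.154,0,0,0]
    - [-0.002,0.001,0.158,0,0,0]
    - [-0.002,0.001,0.158,0,0,0]

```text
clock: 37.6
eef_pos: [0.4482, -0.1642, -0.022]
eef_rot: [0.002, 0.999, 0.049, 0.0]
ft_force: [-1.0, 0.7, -0.1]
width: 0.0848
```

>>> move_arm:
  moves:
    - [0,0,0,0,0,0]
    - [0,0,0,0,0,0]
    - [0,0,0,0,0,0]
    - [0,0,0,0,0,0]
    - [0,0,0,0,0,0]
    - [0,0,0,0,0,0]
  fingers: 1
  grip_force: 40

```text
clock: 38.35
eef_pos: [0.4483, -0.1643, -0.0217]
eef_rot: [0.002, 0.999, 0.049, 0.0]
ft_force: [-1.1, 0.8, 7.6]
width: 0.0474
```

Also sound, at 47.4 mm. I'll lift it and carry it to the bed.

>>> move_arm:
  moves:
    - [0,0,-0.05,0,0,0]
    - [0,0,-0.1,0,0,0]
    - [0,0,-0.2,0,0,0]
    - [0,0,-0.21,0,0,0]

```text
clock: 38.85
eef_pos: [0.4496, -0.1644, 0.086]
eef_rot: [0.003, 0.999, 0.049, 0.002]
ft_force: [-0.8, 0.1, -2.3]
width: 0.0474
```

Run:
```python
from h import *
go0((497,148,83,9.2),(497,148,15,9.2))
```

```text
t 38.85 tcp [ 449.6 -164.4   86. ] yaw 5.6 w 47.4 F [-0.8  0.1 -2.3] j7 -1.4
(497, 148, 83) [ 0.155 -0.613  0.003] [ 0.002 -0.001 -0.02 ] mm 316 deg 3.6
(497, 148, 15) [ 0.155 -0.613  0.139] [ 0.002 -0.001 -0.02 ] mm 324 deg 3.6
```

>>> move_arm:
  moves:
    - [0.03,-0.12,0,0.001,0,-0.005]
    - [0.06,-0.24,0,0.002,0,-0.01]
    - [0.09,-0.36,0,0.002,0,-0.015]
    - [0.12,-0.48,0,0.002,0,-0.02]
    - [0.15,-0.59,0,0.002,0,-0.02]
    - [0.155,-0.613,0.003,0.002,0,-0.02]
    - [0.155,-0.613,0.06,0.002,0,-0.02]
    - [0.155,-0.613,0.12,0.002,0,-0.02]

```text
clock: 39.85
eef_pos: [0.4969, 0.1473, 0.0233]
eef_rot: [-0.0, 0.997, 0.08, 0.002]
ft_force: [0.3, 0.8, -2.7]
width: 0.0474
```

Run:
```python
from h import *
go0((497,148,-14,9.2))
```

```text
t 39.85 tcp [496.9 147.3  23.3] yaw 9.2 w 47.4 F [ 0.3  0.8 -2.7] j7 -2.01
(497, 148, -14) [ 0.    -0.001  0.075] [ 0.    -0.001  0.   ] mm 37 deg 0.2
```

>>> move_arm:
  moves:
    - [0,-0.001,0.03,0,0,0]
    - [0,-0.001,0.055,0,0,0]
    - [0,-0.001,0.068,0,0,0]
    - [0,-0.001,0.074,0,0,0]
    - [0,-0.001,0.076,0,0,0]

```text
clock: 40.48
eef_pos: [0.4972, 0.1478, -0.0144]
eef_rot: [-0.0, 0.997, 0.08, 0.002]
ft_force: [1.5, -0.6, -1.0]
width: 0.0474
```

>>> move_arm:
  moves:
    - [0,0,0.001,0,0,0]
    - [0,0,0.001,0,0,0]
    - [0,0,0,0,0,0]
    - [0,0,-0.04,0,0,0]
    - [0,0,-0.1,0,0,0]
    - [-0.03,0,-0.18,0,0,0]
    - [-0.1,0,-0.18,0,0,0]
    - [-0.128,0,-0.18,0,0,0]
  fingers: -1

```text
clock: 41.48
eef_pos: [0.4324, 0.1372, 0.0758]
eef_rot: [-0.0, 0.997, 0.08, 0.002]
ft_force: [0.9, -0.1, -0.6]
width: 0.0852
```

Run:
```python
from h import *
g=frame("scene"); crop(g,240,170,360,270,6,"b6s.png")
m=np.array([562,158.4])
go0((*off(m,9.2,-130),70,9.2),(*off(m,9.2,-130),-8,9.2))
```

```text
t 41.52 tcp [431.4 137.   75.5] yaw 9.2 w 85.7 F [0.1 0.7 0.3] j7 -2.03
(np.float64(433.7), np.float64(137.6), 70) [ 0.005 -0.001  0.011] [ 0.    -0.001  0.   ] mm 6 deg 0.2
(np.float64(433.7), np.float64(137.6), -8) [ 0.004 -0.001  0.167] [ 0.    -0.001  0.   ] mm 84 deg 0.2
```

View pics/b6s.png

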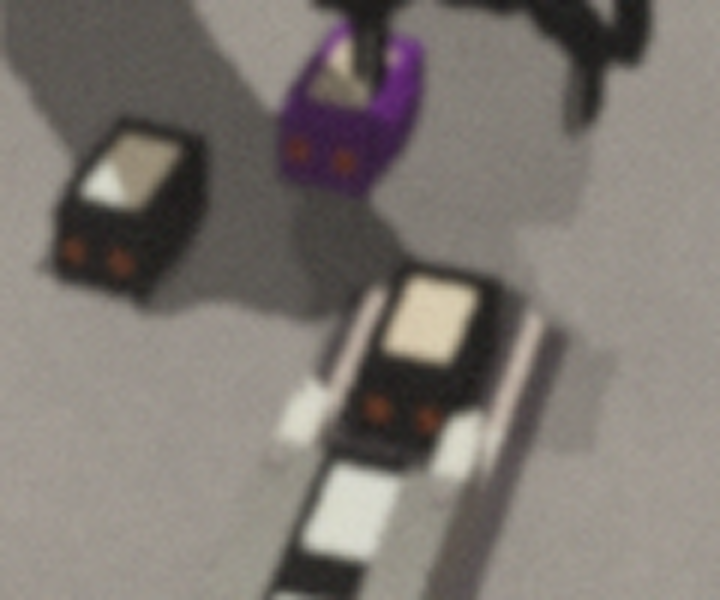

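>>> move_arm:
  moves:
    - [0.005,0,0,0,0,0]
    - [0.005,0,0,0,0,0]
    - [0.005,0,0.01,0,0,0]
    - [0.005,0,0.08,0,0,0]
    - [0.005,0,0.14,0,0,0]
    - [0.005,0,0.166,0,0,0]
    - [0.005,0,0.166,0,0,0]
  fingers: 1

```text
clock: 42.4
eef_pos: [0.4339, 0.1373, -0.008]
eef_rot: [0.0, 0.997, 0.08, 0.001]
ft_force: [-0.4, 0.3, -0.1]
width: -0.0001
```

>>> move_arm:
  moves:
    - [0.03,0,0,0,0,0]
    - [0.05,0,0,0,0,0]
    - [0.065,0,0,0,0,0]
    - [0.08,0,0,0,0,0]
    - [0.095,0,0,0,0,0]
    - [0.11,0,0,0,0,0]
    - [0.125,0,0,0,0,0]
    - [0.14,0,0,0,0,0]

```text
clock: 43.4
eef_pos: [0.5024, 0.1483, -0.008]
eef_rot: [0.001, 0.997, 0.081, 0.0]
ft_force: [-9.7, -0.2, 8.0]
width: 0.0
```

>>> move_arm:
  moves:
    - [0.015,0,0,0,0,0]
    - [0.03,0,0,0,0,0]
    - [0.045,0,0,0,0,0]
    - [0.06,0,0,0,0,0]
    - [0.075,0,0,0,0,0]
    - [0.09,0,0,0,0,0]

```text
clock: 44.15
eef_pos: [0.5462, 0.1553, -0.0082]
eef_rot: [0.001, 0.997, 0.081, -0.001]
ft_force: [-6.9, -1.1, 6.0]
width: -0.0001
```

>>> move_arm:
  moves:
    - [0.015,0,0,0,0,0]
    - [0.03,0,0,0,0,0]
    - [0.042,0,0,0,0,0]
    - [0.048,0,0,0,0,0]

```text
clock: 44.65
eef_pos: [0.5695, 0.1591, -0.0084]
eef_rot: [0.001, 0.997, 0.081, -0.002]
ft_force: [-7.9, -0.4, 6.5]
width: 0.0002
```

>>> move_arm:
  moves:
    - [-0.03,0,0,0,0,0]
    - [-0.05,0,-0.05,0,0,0]
    - [-0.05,0,-0.15,0,0,0]
    - [-0.05,0,-0.25,0,0,0]
    - [-0.15,0.05,-0.35,0,0,0]
  fingers: -1

```text
clock: 45.28
eef_pos: [0.5091, 0.1296, 0.1604]
eef_rot: [0.0, 0.997, 0.081, -0.0]
ft_force: [0.8, -0.2, 1.3]
width: 0.0856
```

Run:
```python
from h import *
g=frame("scene"); crop(g,170,150,360,340,4,"b7s.png")
f=frame("top")
for p in packs(f): print(p)
go0((457,-24,100,3.6),(457,-24,-22,3.6))
```

```text
(243, 148, 704, 182, 40, 29, 9.9)
(413, 148, 703, -300, 50, 48, -45.4)
(239, 123, 779, 193, 49, 29, 9.7)
t 45.38 tcp [507.4 126.4 162.6] yaw 9.1 w 85.3 F [ 0.9 -0.2 -0.7] j7 -1.9
(457, -24, 100) [-0.147  0.281  0.126] [ 0.001 -0.001  0.031] mm 171 deg 5.5
(457, -24, -22) [-0.148  0.28   0.37 ] [ 0.001 -0.001  0.031] mm 243 deg 5.5
```

View pics/b7s.png

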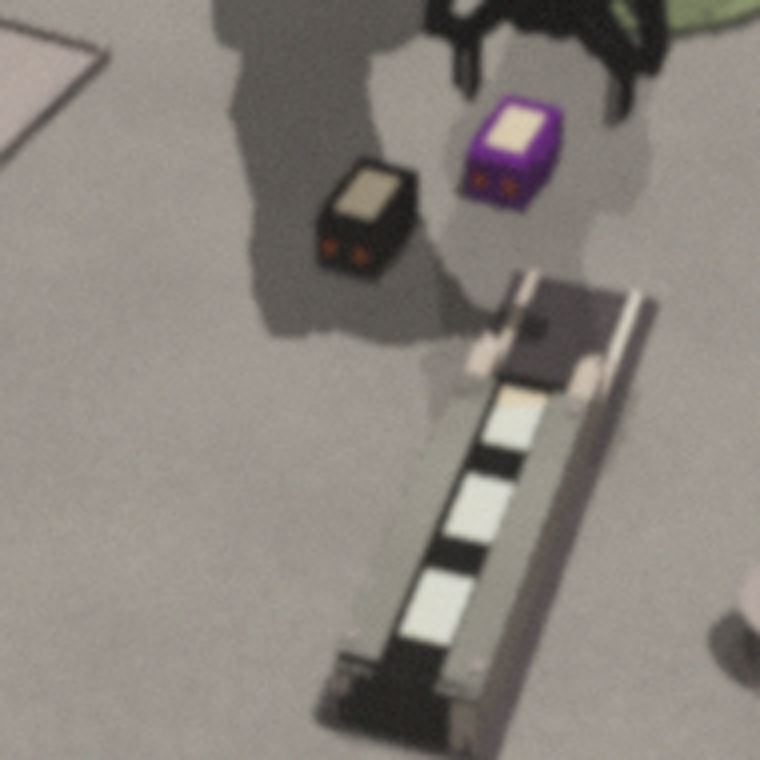

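Three are in, with labels at crop (437,607), (480,508) and (517,420). The last pack is at (457,-24).

>>> move_arm:
  moves:
    - [-0.05,0.1,0,0,0,0.01]
    - [-0.1,0.2,0.03,0,0,0.02]
    - [-0.147,0.281,0.08,0,0,0.031]
    - [-0.147,0.281,0.13,0,0,0.031]
    - [-0.147,0.281,0.2,0,0,0.031]
    - [-0.147,0.281,0.21,0,0,0.031]

```text
clock: 46.12
eef_pos: [0.4566, -0.0242, 0.0563]
eef_rot: [0.001, 1.0, 0.031, -0.0]
ft_force: [0.4, -0.1, 0.8]
width: 0.0855
```

Run:
```python
from h import *
g=frame("scene"); crop(g,200,130,330,240,5,"g4s.png"); go0((457,-24,-22,3.6))
```

```text
t 46.17 tcp [457.  -24.1  56.9] yaw 3.6 w 85.3 F [-0.7  0.9 -0.7] j7 -1.75
(457, -24, -22) [-0.    -0.001  0.158] [ 0.001  0.    -0.   ] mm 79 deg 0.1
```

View pics/g4s.png

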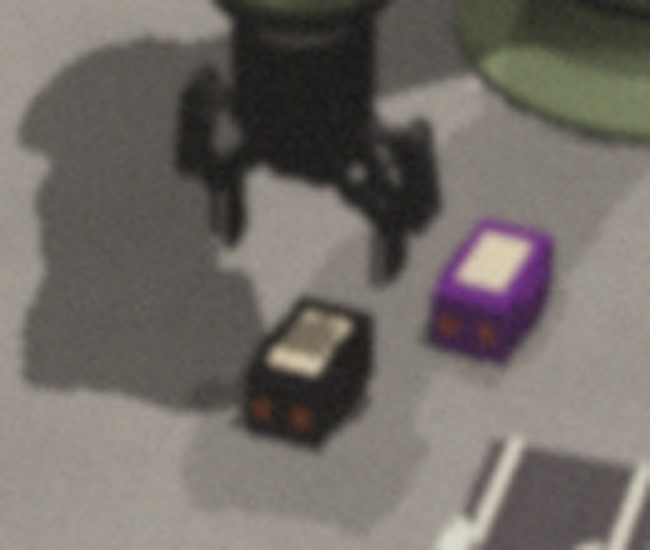

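>>> move_arm:
  moves:
    - [0,0,0.05,0,0,0]
    - [0,-0.001,0.09,0,0,0]
    - [0,-0.001,0.12,0,0,0]
    - [0,-0.001,0.14,0,0,0]
    - [0,-0.001,0.154,0,0,0]
    - [0,-0.001,0.156,0,0,0]
    - [0,-0.001,0.156,0,0,0]

```text
clock: 47.05
eef_pos: [0.4572, -0.0238, -0.0208]
eef_rot: [0.001, 1.0, 0.031, 0.0]
ft_force: [-0.1, -0.4, 0.5]
width: 0.0852
```

>>> move_arm:
  moves:
    - [0,0,0,0,0,0]
    - [0,0,0,0,0,0]
    - [0,0,0,0,0,0]
    - [0,0,0,0,0,0]
    - [0,0,0,0,0,0]
    - [0,0,0,0,0,0]
  fingers: 1
  grip_force: 40

```text
clock: 47.8
eef_pos: [0.4574, -0.0239, -0.0204]
eef_rot: [0.001, 1.0, 0.031, 0.0]
ft_force: [-1.3, -0.1, 10.2]
width: 0.0574
```

>>> move_arm:
  moves:
    - [0,0,-0.05,0,0,0]
    - [0,0,-0.1,0,0,0]
    - [0,0,-0.18,0,0,0]
    - [0,0,-0.18,0,0,0]

```text
clock: 48.3
eef_pos: [0.4587, -0.0238, 0.0718]
eef_rot: [0.001, 1.0, 0.031, 0.003]
ft_force: [-0.1, -0.1, -3.4]
width: 0.0573
```

Run:
```python
from h import *
f=frame("top"); im=f["img"]; hsv=cv2.cvtColor(im,cv2.COLOR_RGB2GRAY)
go0((466,-374,70,1),(466,-374,10,1))
```

```text
t 48.35 tcp [457.9 -23.8  70.4] yaw 3.6 w 57.4 F [-0.6  0.  -3.6] j7 -1.75
(466, -374, 70) [-0.027  0.7    0.003] [ 0.001 -0.001  0.014] mm 350 deg 2.6
(466, -374, 10) [-0.028  0.7    0.123] [ 0.001 -0.001  0.014] mm 355 deg 2.6
```

>>> move_arm:
  moves:
    - [-0.005,0.12,0,0,0,0]
    - [-0.01,0.24,0,0,0,0.005]
    - [-0.015,0.36,0,0,0,0.01]
    - [-0.02,0.48,0,0,0,0.014]
    - [-0.025,0.6,0,0,0,0.014]
    - [-0.027,0.69,0,0,0,0.014]
    - [-0.027,0.7,0.02,0,0,0.014]
    - [-0.028,0.7,0.1,0,0,0.014]

```text
clock: 49.35
eef_pos: [0.4664, -0.3747, 0.0208]
eef_rot: [0.002, 1.0, 0.009, 0.002]
ft_force: [0.2, 0.3, -2.2]
width: 0.0572
```

Run:
```python
from h import *
g=frame("scene"); crop(g,100,110,240,230,5,"t1s.png")
f=frame("top"); crop(f,340,160,500,310,5,"t1t.png")
go0((466,-374,-14.5,1))
```

```text
t 49.45 tcp [ 463.5 -371.5   16.9] yaw 1.1 w 57.2 F [-1.   1.  -1.9] j7 -1.13
(466, -374, -14.5) [0.005 0.005 0.063] [-0.001  0.001  0.001] mm 32 deg 0.2
```

View pics/t1s.png

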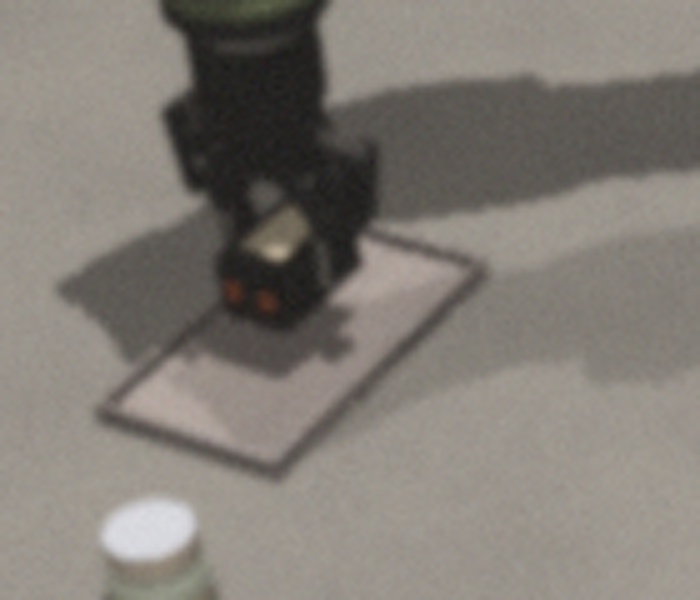

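>>> move_arm:
  moves:
    - [0.003,0.003,0.03,0,0,0]
    - [0.005,0.005,0.05,0,0,0]
    - [0.005,0.005,0.06,0,0,0]
    - [0.005,0.005,0.063,0,0,0]

```text
clock: 49.95
eef_pos: [0.4661, -0.3739, -0.0145]
eef_rot: [-0.001, 1.0, 0.01, -0.001]
ft_force: [-0.4, -0.6, -2.1]
width: 0.0573
```

>>> move_arm:
  moves:
    - [0,0,0.001,0,0,0]
    - [0,0,0.002,0,0,0]

```text
clock: 50.2
eef_pos: [0.4662, -0.3741, -0.0152]
eef_rot: [-0.001, 1.0, 0.01, -0.001]
ft_force: [0.3, -0.1, -1.7]
width: 0.0573
```

>>> move_arm:
  moves:
    - [0,0,0.001,0,0,0]
    - [0,0,0.002,0,0,0]
    - [0,0,0.002,0,0,0]

```text
clock: 50.58
eef_pos: [0.4663, -0.3742, -0.0161]
eef_rot: [-0.001, 1.0, 0.01, -0.001]
ft_force: [0.1, 0.8, -1.9]
width: 0.0573
```

>>> move_arm:
  moves:
    - [0,0,0,0,0,0]
    - [0,0,0,0,0,0]
    - [0,0,0,0,0,0]
    - [0,0,-0.04,0,0,0]
    - [0,0,-0.1,0,0,0]
    - [0,0,-0.2,0,0,0]
    - [0,0,-0.3,0,0,0]
    - [0,-0.1,-0.35,0,0,0]
  fingers: -1

```text
clock: 51.58
eef_pos: [0.4659, -0.3269, 0.1628]
eef_rot: [0.001, 1.0, 0.007, 0.001]
ft_force: [1.6, 0.8, -0.5]
width: 0.0854
```

Run:
```python
from h import *
go0((500,-50,170,15))
g=frame("scene"); crop(g,100,110,240,230,5,"t2s.png")
```

```text
t 51.58 tcp [ 465.9 -326.9  162.8] yaw 0.8 w 85.4 F [ 1.6  0.8 -0.5] j7 -1.16
(500, -50, 170) [ 0.076 -0.553 -0.015] [ 0.001 -0.    -0.079] mm 279 deg 14.2
```

View pics/t2s.png

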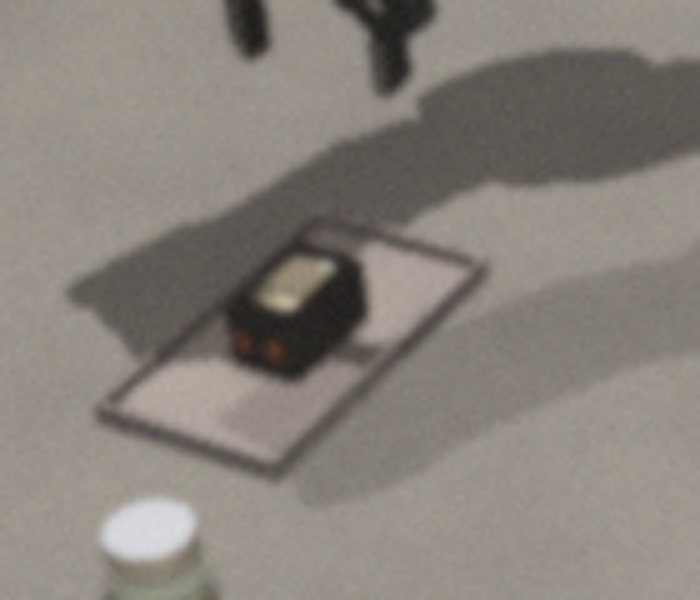

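The swollen pack lies inside the tray, at crop (295,310). Now back to the lever.

>>> move_arm:
  moves:
    - [0.02,-0.12,-0.03,0,0,-0.02]
    - [0.04,-0.24,-0.06,0,0,-0.04]
    - [0.05,-0.36,-0.06,0,0,-0.06]
    - [0.06,-0.48,-0.06,0,0,-0.079]
    - [0.04,-0.6,-0.06,0,0,-0.09]
    - [0.03,-0.72,-0.06,0,0,-0.1]
    - [0.02,-0.84,-0.06,0,0,-0.12]
    - [0.01,-0.95,-0.06,0,0,-0.13]
  fingers: 1

```text
clock: 52.62
eef_pos: [0.4617, 0.1583, 0.1965]
eef_rot: [0.0, 0.977, 0.214, 0.003]
ft_force: [1.1, -0.6, 0.1]
width: -0.0003
```

Run:
```python
from h import *
P=off((472,369),27.3,-80)
go0((*P,170,27.3),(*P,74.5,27.3))
f=frame("top"); cv2.imwrite("pics/v1t.png",f["img"][:,:,::-1])
g=frame("scene"); cv2.imwrite("pics/v1s.png",g["img"][:,:,::-1])
for p in packs(f,box=(200,90,480,300)): print(p)
```

```text
t 52.62 tcp [461.7 158.3 196.5] yaw 24.8 w -0.3 F [ 1.1 -0.6  0.1] j7 -1.79
(np.float64(400.9), np.float64(332.3), 170) [ 0.035 -0.367  0.053] [ 0.001 -0.002 -0.014] mm 186 deg 2.6
(np.float64(400.9), np.float64(332.3), 74.5) [ 0.034 -0.367  0.244] [ 0.001 -0.002 -0.014] mm 221 deg 2.6
(262, 190, 585, 128, 41, 15, 9.5)
(247, 177, 621, 168, 48, 29, 9.0)
(243, 150, 700, 181, 49, 29, 9.2)
(413, 148, 703, -300, 50, 48, -45.4)
(239, 123, 779, 193, 49, 29, 9.6)
```

View pics/v1t.png

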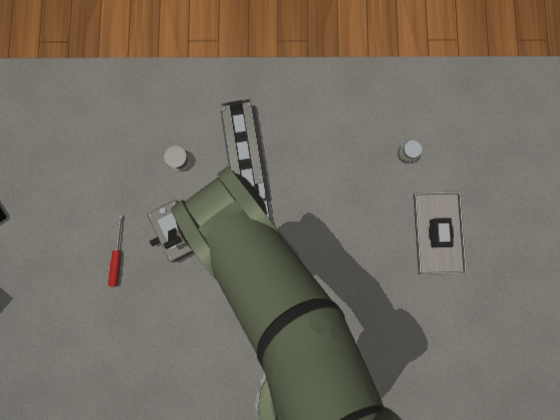

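View pics/v1s.png

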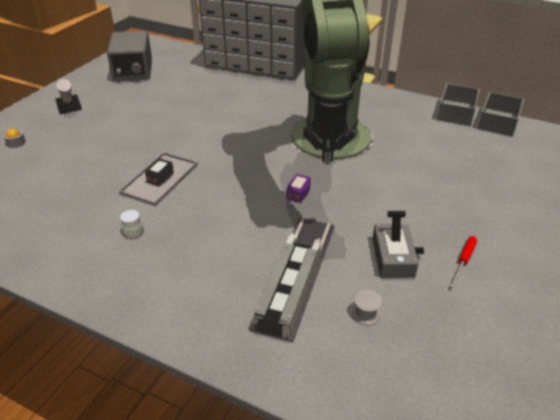

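The top view shows one pack in the tray at (442,232), three in the dock at (239,123), (243,150) and (247,177), and the lever off. The spool, jar and driver haven't moved. I'll throw the lever on.

>>> move_arm:
  moves:
    - [0.01,-0.11,0,0,0,-0.005]
    - [0.02,-0.23,0,0,0,-0.014]
    - [0.035,-0.34,0.02,0,0,-0.014]
    - [0.035,-0.367,0.053,0,-0.001,-0.014]
    - [0.035,-0.367,0.06,0,-0.001,-0.014]
    - [0.034,-0.367,0.15,0,-0.001,-0.014]
    - [0.034,-0.367,0.22,0,-0.001,-0.014]
    - [0.034,-0.367,0.244,0,-0.001,-0.014]

```text
clock: 53.72
eef_pos: [0.3995, 0.3341, 0.0742]
eef_rot: [0.0, 0.971, 0.238, 0.001]
ft_force: [-0.3, -0.8, 0.0]
width: 0.0001
```

Run:
```python
from h import *
go0(*[(*off((472,369),27.3,d),74.5,27.3) for d in (-60,0,15,19.5)])
g=frame("scene"); crop(g,330,120,460,290,4.5,"l7s.png")
```

```text
t 53.73 tcp [399.5 334.1  74.2] yaw 27.5 w 0.1 F [-0.3 -0.8  0. ] j7 -2.26
(np.float64(418.7), np.float64(341.5), 74.5) [ 0.041  0.005 -0.   ] [ 0.    -0.     0.001] mm 21 deg 0.3
(np.float64(472.0), np.float64(369.0), 74.5) [ 0.161  0.005 -0.   ] [ 0.    -0.     0.001] mm 80 deg 0.3
(np.float64(485.3), np.float64(375.9), 74.5) [ 0.191  0.005 -0.   ] [ 0.    -0.     0.001] mm 95 deg 0.3
(np.float64(489.3), np.float64(377.9), 74.5) [ 0.2    0.005 -0.   ] [ 0.    -0.     0.001] mm 100 deg 0.3
```

View pics/l7s.png

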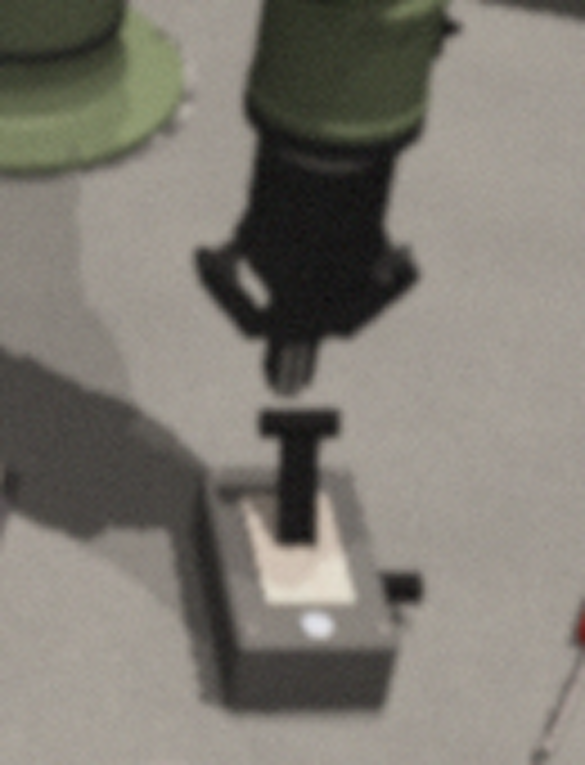

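>>> move_arm:
  moves:
    - [0.03,0.004,0,0,0,0]
    - [0.06,0.004,0,0,0,0]
    - [0.09,0.004,0,0,0,0]
    - [0.115,0.004,0,0,0,0]
    - [0.14,0.004,0,0,0,0]
    - [0.16,0.004,0,0,0,0]
    - [0.175,0.004,0,0,0,0]
    - [0.185,0.004,0,0,0,0]

```text
clock: 54.78
eef_pos: [0.4822, 0.3754, 0.0736]
eef_rot: [0.0, 0.971, 0.238, 0.0]
ft_force: [-4.4, -2.7, -1.0]
width: -0.0002
```

>>> move_arm:
  moves:
    - [0.005,0,0,0,0,0]
    - [0.01,0,0,0,0,0]
    - [0.012,0,0,0,0,0]

```text
clock: 55.15
eef_pos: [0.4876, 0.3783, 0.0737]
eef_rot: [0.0, 0.971, 0.238, 0.0]
ft_force: [-3.9, -2.0, -0.8]
width: 0.0
```

>>> move_arm:
  moves:
    - [0.003,0,0,0,0,0]
    - [0.006,0,0,0,0,0]
    - [0.008,0,0,0,0,0]

```text
clock: 55.52
eef_pos: [0.4893, 0.3792, 0.0734]
eef_rot: [0.001, 0.971, 0.238, -0.002]
ft_force: [-19.4, -10.7, 10.4]
width: 0.0003
```

The force rose from 4 N to 22 N, so the lever is against its hard stop. I'll back off, clear the area and check.

>>> move_arm:
  moves:
    - [-0.03,0,0,0,0,0]
    - [-0.06,0,-0.02,0,0,0]
    - [-0.08,0,-0.1,0,0,0]
    - [-0.08,0,-0.2,0,0,0]
    - [-0.08,0.05,-0.28,0,0,0]
    - [-0.05,0.17,-0.3,0,0,0]
    - [0,0.29,-0.3,0,0,0]
    - [0.02,0.41,-0.3,0,0,0]

```text
clock: 56.52
eef_pos: [0.5946, 0.2022, 0.225]
eef_rot: [0.001, 0.971, 0.239, -0.0]
ft_force: [0.3, -0.1, -0.2]
width: -0.0001
```

>>> move_arm:
  moves:
    - [0,0.12,0,0,0,0]
    - [0,0.24,0,0,0,0]
    - [0,0.36,0,0,0,0]
    - [0,0.4,0,0,0,0]
    - [0,0.4,0,0,0,0]

```text
clock: 57.15
eef_pos: [0.6877, 0.024, 0.2259]
eef_rot: [0.001, 0.971, 0.238, 0.0]
ft_force: [-0.5, 1.1, -0.6]
width: -0.0001
```

Run:
```python
from h import *
go0()
f=frame("top"); cv2.imwrite("pics/f1t.png",f["img"][:,:,::-1])
g=frame("scene"); crop(g,100,130,480,340,2.1,"f1s.png")
for p in packs(f,box=(200,90,480,300)): print(p)
k=lambda th:np.array([472,369,58.])/1000+.07*np.array([np.sin(th-.6)*.889,np.sin(th-.6)*.459,np.cos(th-.6)])
for th in (.9,1.0,1.1,1.2): print(th,proj(f,k(th)),((proj(g,k(th))-[330,120])*4.5+[5,7]).round())
crop(g,330,120,460,290,4.5,"l8s.png"); crop(f,140,180,220,270,6,"l8t.png")
```

```text
t 57.15 tcp [687.7  24.  225.9] yaw 27.5 w -0.1 F [-0.5  1.1 -0.6] j7 -1.41
(294, 278, 341, 37, 50, 30, 3.6)
(444, 232, 466, -376, 49, 29, -0.2)
(242, 224, 489, 181, 110, 7, 9.3)
(268, 220, 500, 110, 111, 8, 9.1)
(237, 193, 577, 196, 52, 16, 9.7)
(262, 190, 585, 128, 43, 15, 9.5)
(247, 178, 620, 168, 50, 29, 9.2)
(233, 159, 674, 208, 103, 22, 9.1)
(243, 150, 700, 181, 50, 29, 9.2)
(254, 155, 686, 148, 91, 22, 9.3)
(413, 148, 703, -300, 50, 49, -47.0)
(239, 123, 779, 193, 50, 29, 9.7)
0.9 [162.21772645 221.24788335] [318. 485.]
1.0 [161.40452979 219.08221974] [319. 496.]
1.1 [160.71568379 217.04721222] [321. 508.]
1.2 [160.15787528 215.16507139] [322. 521.]
```

View pics/l8s.png

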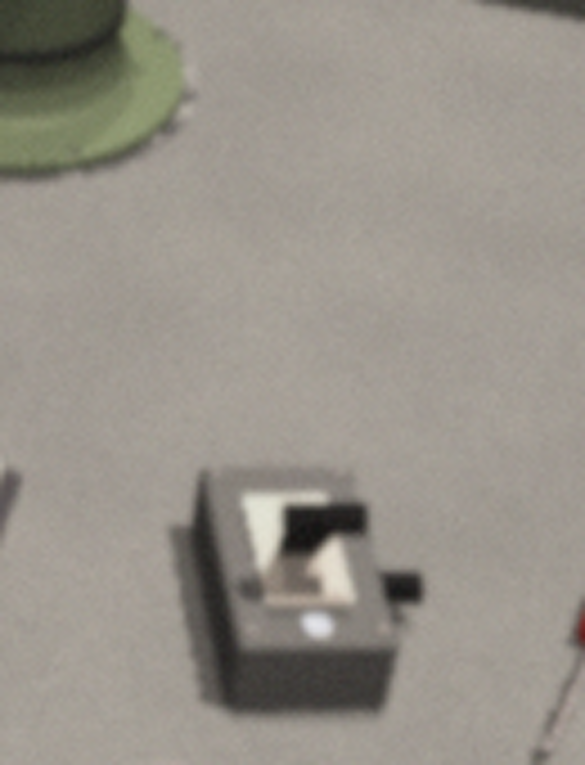

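View pics/f1t.png

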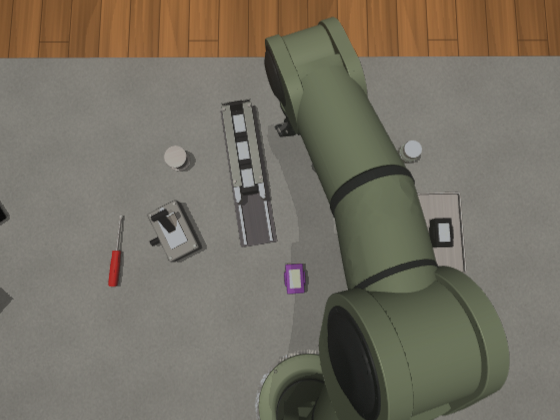

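View pics/l8t.png

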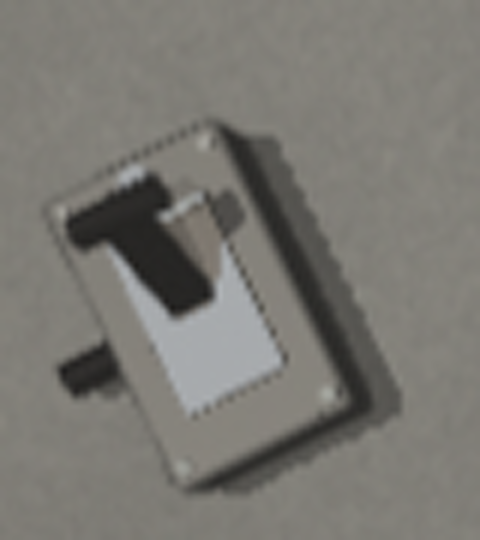

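View pics/f1s.png

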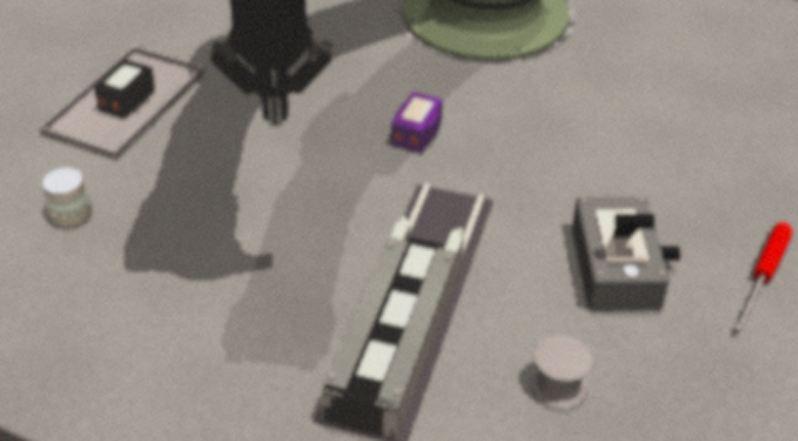

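The lever's bar is at top (159.7,215.3), against a predicted (160.2,215.2) for 1.2 rad. All the packs are in place and the arm is clear, so I'm handing in.

Run:
```python
from workcell import robot
print(robot.sign_off())
```

```text
the job is handed in; nothing more can be done
None
```

The job is done and handed in at about 57 s on the robot's clock; no verdict was reported.

- **Order:** I pushed the lever fully off first; the force rose to about 18 N at the stop. I sorted all four packs present, then threw the lever on until it hit its stop at about 22 N.
- **Sound packs:** Three measured about 47.4 mm in the grip, so I slid them into the dock. Each went in at under about 10 N where I read the force, and the last one's rear end is about 20 mm past the mouth.
- **Swollen pack:** One measured 57.4 mm in the grip and lies in the tray. I judged it by that width and did not try it in the mouth.
- **Last pictures:** They show three packs in the dock and one in the tray. The lever bar is within half a pixel of its predicted fully-on place in the top view. The spool, jar, screwdriver and purple look-alike are where they were, and the arm is clear.

**What disagreed:**
- **Tool height:** The fingertips sit about 30 mm higher than the reported tool height. My first push therefore passed over the lever without moving it. I found the offset by touching the table at about 8 N and allowed for it from then on.
- **Hard set-down:** Setting the second pack on the bed reached about 32 N.
- **Scene camera:** It was about 1.5 pixels off from the top camera.

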